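Put the condiment box away for the night

ROBOT

A 6-joint arm with a two-finger parallel gripper is mounted at the origin on the work surface. World frame = base frame: x ahead of the robot, y to its left, z up, the work surface at z = 0. Lengths are in m, angles in rad, forces in N, time in s.
With the tool pointing down it reaches from about 0.375 to 0.9 m from the base axis. Payload 3.1 kg.
Tool frame: the origin (TCP) lies on the centre line of the jaws, within the pads' length; the fingertips stand 17 mm ahead of it and the grasp point (between the pads) lies 2 mm behind it; z points along the fingers, y is the line along which they close (so a half turn about z gives the same grasp; the last joint's range is limited). The gripper opens to 85 mm and grips with 20 to 120 N. Pads are 22 mm wide; open, the fingers measure 114 mm over their backs; the gripper's body (76 mm by 85 mm) begins 54 mm behind the grasp point. The pads swing forward as they close: fully open they stand 13 mm farther back than shut.
Start: joints at [-1.345, 0.527, 1.433, -0, 1.181, -0.178], TCP at [0.246, -0.575, 0.248] pointing down, gripper open.
Joint ranges: [-3.08, 3.08], [-0.75, 2.2], [0.22, 2.44], [-1.43, 4.57], [0, 2.65], [-2.85, 2.85]. Speed limits (rad/s): [2.79, 2.79, 3.14, 3.14, 3.14, 3.14].

INTERFACE

Orientations are given as a 3x3 rotation matrix whose columns are the frame's x, y, z axes.
In Python, from station import status, snapshot, order, look_for, trace gives the robot as it stands. The module is installed in compiled form; this text tells all that it offers.
- The arm moves only by the tool servo_tool, never from a script. Its argument "targets" is a list of rows, each an object of numbers: "x", "y", "z": the shift along the tool's x, y, z in mm; "rx", "ry", "rz": the turn, a rotation vector about the tool's x, y, z in rad; "hand": the opening, from 0 (shut) to 1 (fully open). A call has 1 to 8 rows; each row shifts and turns the commanded pose from where the row before left it, along the tool's axes as they then stand; what a row does not reach is not made up. A row lasts 1/8 s, in which the tool goes at most 62.5 mm and 10.7 degrees, less where a joint would pass 70% of its speed; a pose out of reach is approached as far as the arm can. A call is refused whole if a number of a shift passes 62.5 or a number of a turn 0.188, either way. A call with a gripper value outside its range is refused whole. The fingers move at their own pace and stop on an object; the grip force is fixed at half the most. Time passes only in rows, so rows that do not move let the fingers close. It gives the time, the measured TCP pose, the force, the opening and the grip force at its end, in the units of the state.
- status.sense(): the state, without advancing time (a new reading comes with each control period).
- snapshot(name): name is "side" or "top" or "wrist"; returns a dict with "color" (420x560x3 uint8, blue, green, red), "range_z" (420x560 float32, m along the optical axis (not along the pixel's ray), 0 where there is no reading), "fx", "fy", "cx", "cy" (pixels), "k1" (the pictures are not rectified: a ray, as slopes to the right and down, at radius r is drawn at 1 + k1 r^2 times it, then the intrinsics apply), "rvec" (rotation vector, rad) and "tvec" (3), from world to camera coordinates, as OpenCV has them. Camera axes: x right, y down, z forward; pixel columns grow to the right and rows downward; lengths in m; the calibration is good to about 2 mm. A picture is of the moment at which its call begins.
- order.finish_job(): hands the job in; it is judged then, once.
Trained networks look in a picture, given as the dict that the camera call returned (one of the last four; its "shot" number tells which), for a name from the list of things; names that differ only in an ending like _2 or _b are one class to them, and where a whole thing is asked for, a point or a joint stands for the part that bears it (a point fixed in the world has none). Each returns a list of dicts, best first, with "score" (0 to 1); they miss things now and then, are a little off and sometimes report something else, mostly with a low value. They report only what shows in the picture. A call takes as long as a camera call.
- look_for(picture, target): "box" ([left, top, right, bottom] in pixels, round what is visible of it).
- trace(picture, target): "pixels" (420x560 bool, what is visible of it) and "box" ([left, top, right, bottom] in pixels, round what is visible of it).
The state is a dict: "time_s": time; "qpos": joint angles; "dq": joint speeds; "tau": joint torques, N m; "tool_pos": TCP position; "eef_rot": TCP orientation; "ft_force": force on the tool from outside, world axes, zero at the start; "ft_torque": the same for the moment, N m; "finger_gap": finger opening in m; "grasp_force": force on a finger pad.
Only numpy, scipy, OpenCV 4.12 (cv2) and the standard library are available. Lean on these libraries where they do the work, as an engineer would, in place of code of your own. Each camera call takes 0.05 s, during which the arm holds its last target. There are 200 camera calls.

TASK

Clear the condiment box for the night: draw every serving paddle up out of its well, turning it so that its wide blade comes through the narrow slot in the spill guard, and stand it blade down in a free slot of the wooden drying rack with its collar resting on the rack. Then work the white inner cover over the rim of the box until it drops flat into its recess, and shut the flip-top lid fully. Leave the glasses, bottle and chopsticks on the tray as they are.

Things in the scene. Friction and masses are not known exactly. Their poses are not given: they have to be found in the camera images.
- tray: bamboo tray, fixed, 360 (x) x 420 (y) mm, floor 8 mm above the table, rim 28 mm high. Origin: centre of its underside on the table.
- box: black condiment box, fixed on the tray, 74 mm (its x) x 226 mm (its y, the long way) x 60 mm high, walls 4 mm. Origin: centre of its underside, 8 mm above the table; z up. Four empty wells in a row at y = -81, -27, +27, +81 mm, each 66 x 52 mm, floor 3 mm above the origin. The open top is a recess 66 x 218 mm, 8 mm deep, down to the spill guard.
- guard_mid (a point): centre of the top face of the box's ivory spill guard, 52 mm above the box's origin; axes as the box. The guard is a plate 4 mm thick, 8 mm below the rim. It has one slot over the middle of each well (y = -81, -27, +27, +81 mm), 46 mm long along the box's x and 12 mm wide along its y.
- lid (a joint): flip-top lid hinged at the box's +y end, on a line along its x at y = +113 mm, 60 mm above its origin. rad: 0 shut, grows as it opens, stop at 2.4; starts near 2.1, leaning back past upright. Stiff hinge (0.2 N m): stays at any angle, has to be pushed.
- lid_tip (a point): middle of the lid's free end, on its outer face: 228 mm from the hinge line along the lid, 30 mm out from the plane that meets the rim. The lid is a cap 78 x 230 mm, 30 mm deep; shut, its flat top is 90 mm above the box's origin. It cannot shut over paddles in the box but clears the grip of the seated inner cover.
- rack: wooden drying rack, fixed on the table: a block 230 mm (its x) x 40 mm (its y) x 52 mm high, origin centre of its underside. Four empty upright slots end to end at x = -81, -27, +27, +81 mm, each 44 mm along x, 10 mm along y, 49 mm deep, open on top.
- cover_mid (a point): white inner cover lying on the table: plate 58 mm (its x) x 208 mm (its y) x 5 mm, in its middle a bar grip 12 mm (x) x 44 mm (y) x 20 mm high. Point: centre of the cover, 12.5 mm above its underside. 120 g. It fits the box's recess, long side along the box's y, either way round; seated on the guard, this point is 64.5 mm above the box's origin.
- bottle: empty green bottle, 215 mm high, 65 mm across, upright on the tray; to be left alone. Origin at its underside.
- paddle_a_mid (a point): paddle, red handle (may be absent), 102 mm high, 70 g, upright in any well, hung by its collar on the guard. Bottom up: steel blade 38 (x) x 5 (y) x 34 mm, stem 8 dia x 12, white collar 28 dia x 4, flat handle 22 (x) x 12 (y) x 52. Point: on its axis half-way up, 51 above the bottom, 5 above the collar's underside; z up. At first the blade is crosswise to its slot (within 30 deg), 8 mm under the guard.
- paddle_b_mid (a point): paddle, yellow handle (may be absent), 102 mm high, 70 g, upright in any well, hung by its collar on the guard. Bottom up: steel blade 38 (x) x 5 (y) x 34 mm, stem 8 dia x 12, white collar 28 dia x 4, flat handle 22 (x) x 12 (y) x 52. Point: on its axis half-way up, 51 above the bottom, 5 above the collar's underside; z up. At first the blade is crosswise to its slot (within 30 deg), 8 mm under the guard.
- paddle_c_mid (a point): paddle, blue handle (may be absent), 102 mm high, 70 g, upright in any well, hung by its collar on the guard. Bottom up: steel blade 38 (x) x 5 (y) x 34 mm, stem 8 dia x 12, white collar 28 dia x 4, flat handle 22 (x) x 12 (y) x 52. Point: on its axis half-way up, 51 above the bottom, 5 above the collar's underside; z up. At first the blade is crosswise to its slot (within 30 deg), 8 mm under the guard.
- paddle_d_mid (a point): paddle, green handle (may be absent), 102 mm high, 70 g, upright in any well, hung by its collar on the guard. Bottom up: steel blade 38 (x) x 5 (y) x 34 mm, stem 8 dia x 12, white collar 28 dia x 4, flat handle 22 (x) x 12 (y) x 52. Point: on its axis half-way up, 51 above the bottom, 5 above the collar's underside; z up. At first the blade is crosswise to its slot (within 30 deg), 8 mm under the guard.
- glass1: frosted soju glass, 62 mm high, 49 mm across the rim, upright on the tray; to be left alone. Origin at its underside.
- glass2: frosted soju glass, 62 mm high, 49 mm across the rim, upright on the tray; to be left alone. Origin at its underside.
- glass3: frosted soju glass, 62 mm high, 49 mm across the rim, upright on the tray; to be left alone. Origin at its underside.
- glass4: frosted soju glass, 62 mm high, 49 mm across the rim, upright on the tray; to be left alone. Origin at its underside.
- chopstick1: flat stainless chopstick, 6 x 215 x 4 mm, lying on the tray; to be left alone. Origin at the middle of its underside.
- chopstick2: flat stainless chopstick, 6 x 215 x 4 mm, lying on the tray; to be left alone. Origin at the middle of its underside.

How it is judged:
On the way, in this order (a step that is already met when the one before it is completed fails the run):
1. every paddle is out of the condiment box (horizontal distance between each of paddle_a_mid, paddle_b_mid, paddle_c_mid, paddle_d_mid and box above 0.14 m), for 0.1 s.
2. the inner cover lies in its recess (x of cover_mid in the frame of box between -0.008 and 0.008 m and y of cover_mid in the frame of box between -0.01 and 0.01 m and z of cover_mid in the frame of box below 0.0685 m and angle between cover_mid's own z axis and vertical below 0.06 rad), for 0.3 s.
3. the lid is shut (value of joint lid below 0.06 rad), for 0.2 s.
At the end, for the whole second after the job is handed in: Each paddle upright (0.15 rad) in a rack slot, collar within 5 mm of the rack top; cover in the box recess within 8 mm (x) and 10 mm (y) of its middle, flat (0.06 rad), at most 4 mm above the guard; lid shut to 0.06 rad; all at rest (all of step 2 and x of paddle_a_mid in the frame of rack between -0.1 and 0.1 m and y of paddle_a_mid in the frame of rack between -0.01 and 0.01 m and z of paddle_a_mid in the frame of rack between 0.05 and 0.062 m and angle between each of paddle_a_mid, paddle_b_mid, paddle_c_mid, paddle_d_mid's own z axis and vertical below 0.15 rad and x of paddle_b_mid in the frame of rack between -0.1 and 0.1 m and y of paddle_b_mid in the frame of rack between -0.01 and 0.01 m and z of paddle_b_mid in the frame of rack between 0.05 and 0.062 m and x of paddle_c_mid in the frame of rack between -0.1 and 0.1 m and y of paddle_c_mid in the frame of rack between -0.01 and 0.01 m and z of paddle_c_mid in the frame of rack between 0.05 and 0.062 m and x of paddle_d_mid in the frame of rack between -0.1 and 0.1 m and y of paddle_d_mid in the frame of rack between -0.01 and 0.01 m and z of paddle_d_mid in the frame of rack between 0.05 and 0.062 m and value of joint lid below 0.06 rad and linear speed of each of paddle_a, paddle_b, paddle_c, paddle_d, cover below 0.02 m/s); the robot touches nothing.
It fails at once if a glass or the bottle is shifted by more than 30 mm or tipped over (distance of any of glass1, glass2, glass3, glass4, bottle from where it was at the start of the episode above 0.03 m or angle between any of glass1, glass2, glass3, glass4, bottle's own z axis and vertical above 0.5 rad).
It fails at once if a chopstick is shifted by more than 40 mm (distance of any of chopstick1, chopstick2 from where it was at the start of the episode above 0.04 m).
Of paddle_a, paddle_b, paddle_c, paddle_d only 3 to 4 are there at a start; the rules pass over those that are not, and their reading is None.
At some moment in a run one of cover may be knocked a few centimetres aside while the robot is not near it.
It also fails if it takes over 192 s, if anything falls off the work surface, if the arm or the gripper's body presses on something with over 40 N, if the wrist force passes 120 N, or if a joint passes its speed limit or range.

## Working session

There is one attempt and no reset: what is moved stays moved. The work goes in short steps, Python scripts to look and compute and a tool call to move; the robot and the scene stay as the last step left them, time stands still between calls to the robot, and variables do not carry over. Pictures are saved under pics/ and viewed, at most 14 in all, crops included, and the job is handed in when it is done.

Besides the shell and the picture viewer there is one more tool, called after "Request:" by a JSON object that holds its "op" and its "data", one argument or row to a line. servo_tool: Moves the arm, as the interface text tells. Its arguments: {"type":"object","properties":{"targets":{"type":"array","items":{"type":"object","properties":{"x":{"type":"number"},"y":{"type":"number"},"z":{"type":"number"},"rx":{"type":"number"},"ry":{"type":"number"},"rz":{"type":"number"},"hand":{"type":"number"}}}}},"required":["targets"]}

```bash
mkdir -p pics; cat > h.py <<'E'
import numpy as np, cv2
from scipy.spatial.transform import Rotation as R
from station import status, snapshot, order, look_for, trace
def cloud(p):
    d=p["range_z"]; h,w=d.shape
    v,u=np.mgrid[0:h,0:w]
    xd=(u-p["cx"])/p["fx"]; yd=(v-p["cy"])/p["fy"]
    x,y=xd.copy(),yd.copy()
    for _ in range(8):
        f=1+p["k1"]*(x*x+y*y); x=xd/f; y=yd/f
    c=np.stack([x*d,y*d,d],-1)
    M=cv2.Rodrigues(np.array(p["rvec"],float))[0]
    W=(c-np.array(p["tvec"]).ravel())@M
    W[d<=0]=np.nan
    return W
def st():
    s=status.sense(); print("t",round(s["time_s"],2),"pos",np.round(s["tool_pos"],4),"gap",round(s["finger_gap"],4),"F",np.round(s["ft_force"],1),"\nrot",np.round(s["eef_rot"],3).tolist(),"q",np.round(s["qpos"],2)); return s
E
python3 - <<'E'
from h import *
st()
ims=[]
for n in ["top","side"]:
    p=snapshot(n); cv2.imwrite(f"pics/{n}0.png",p["color"]); W=cloud(p); np.savez(f"{n}0.npz",W=W,c=p["color"])
    M=cv2.Rodrigues(np.array(p["rvec"],float))[0]; print(n,"cam",-M.T@np.array(p["tvec"]).ravel(), M[2])
    for t in ["box","lid","rack","cover_mid","bottle","glass1","chopstick1","paddle_a_mid","tray"]:
        for r in trace(p,t)[:5]:
            q=W[r["pixels"]]; q=q[~np.isnan(q[:,0])]
            if len(q): print(t,round(r["score"],2),np.round(r["box"]),np.round(np.median(q,0),3),np.round(np.percentile(q,2,0),3),np.round(np.percentile(q,98,0),3))
E
```

```text
t 0.0 pos [ 0.2454 -0.5741  0.2473] gap 0.0855 F [ 0.3 -0.5 -0.1] 
rot [[0.92, 0.393, -0.0], [0.393, -0.92, 0.002], [0.0, -0.002, -1.0]] q [-1.35  0.53  1.43  0.    1.18 -0.18]
top cam [5.09754901e-01 3.29819458e-04 9.36474473e-01] [ 0.11073001 -0.02748414 -0.99347043]
box 0.82 [ 44. 213. 252. 266.] [0.523 0.271 0.075] [0.486 0.025 0.01 ] [0.562 0.358 0.273]
lid 0.88 [ 42. 214. 149. 262.] [0.525 0.319 0.173] [0.487 0.251 0.058] [0.563 0.36  0.275]
rack 0.9 [403. 203. 437. 310.] [ 0.514 -0.363  0.049] [ 0.403 -0.401 -0.002] [ 0.623 -0.346  0.054]
bottle 0.65 [ 80. 125. 133. 170.] [0.714 0.308 0.146] [0.692 0.289 0.016] [0.748 0.34  0.223]
bottle 0.27 [ 43. 217. 148. 264.] [0.525 0.319 0.172] [0.487 0.252 0.058] [0.563 0.36  0.275]
glass1 0.93 [202. 181. 225. 205.] [0.644 0.103 0.029] [0.616 0.077 0.012] [0.66 0.12 0.07]
glass1 0.83 [236. 182. 259. 207.] [0.65  0.027 0.027] [0.623 0.005 0.012] [0.666 0.047 0.071]
glass1 0.74 [237. 158. 255. 180.] [0.711 0.03  0.032] [0.682 0.009 0.012] [0.726 0.05  0.071]
glass1 0.73 [206. 150. 225. 176.] [0.717 0.105 0.035] [0.687 0.082 0.012] [0.731 
[... 1692 characters left out ...]
 0.008] [0.751 0.051 0.071]
glass1 0.58 [212. 204. 237. 230.] [0.709 0.101 0.048] [0.685 0.08  0.008] [0.733 0.124 0.07 ]
glass1 0.56 [254. 200. 270. 228.] [0.644 0.025 0.049] [0.621 0.004 0.013] [0.666 0.048 0.071]
glass1 0.56 [249. 257. 263. 279.] [0.512 0.16  0.077] [0.505 0.141 0.03 ] [0.547 0.168 0.116]
chopstick1 0.43 [172. 196. 232. 240.] [0.762 0.18  0.011] [0.757 0.04  0.006] [0.767 0.236 0.015]
chopstick1 0.42 [176. 214. 215. 238.] [0.749 0.154 0.011] [0.746 0.109 0.006] [0.758 0.22  0.014]
paddle_a_mid 0.47 [251. 258. 262. 279.] [0.512 0.16  0.083] [0.505 0.143 0.061] [0.528 0.166 0.117]
tray 0.68 [115. 178. 335. 384.] [0.589 0.22  0.008] [ 0.425 -0.025  0.004] [0.779 0.385 0.029]
```

View pics/top0.png

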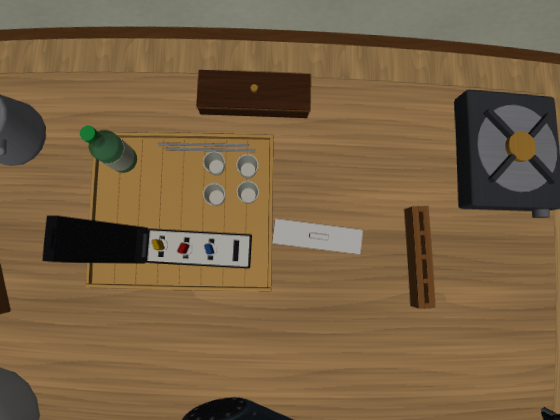

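View pics/side0.png

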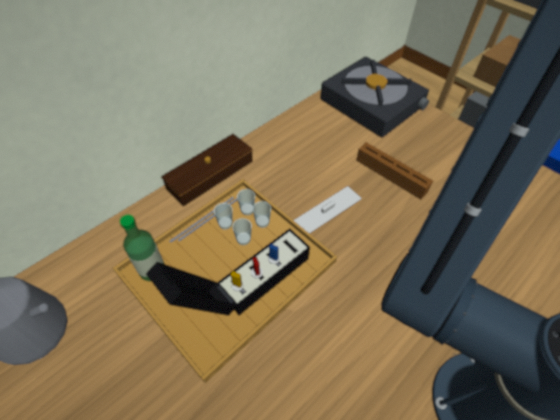

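The top view shows the lid at (95,240) and the box from there to (250,250). The yellow, red and blue paddles stand at (158,245), (184,247) and (210,249), and the fourth well is empty. The cover is at (318,237) and the rack at (420,257). The side view agrees.

```bash
cat > m.py <<'E'
from h import *
def rect(P,name):
    (c,s,a)=cv2.minAreaRect((P[:,:2]*1000).astype(np.float32)); 
    if s[0]<s[1]: s=s[::-1]; a+=90
    print(name,len(P),"c",np.round(c,1),"size",np.round(s,1),"long-axis deg",round((a+90)%180-90,2),"z",round(np.median(P[:,2]),4))
def comp(P,mask,name):
    m=mask.astype(np.uint8); n,l,s,_=cv2.connectedComponentsWithStats(m)
    for i in range(1,n):
        if s[i,4]>15: rect(P[l==i],name)
def meas(W,c):
    x,y,z=W[...,0],W[...,1],W[...,2]; hsv=cv2.cvtColor(c,cv2.COLOR_BGR2HSV).astype(int); g=lambda a,lo,hi:(a>lo)&(a<hi)
    inb=g(x,.46,.6)&g(y,0,.26)
    comp(W,inb&g(z,.054,.064)&(hsv[...,1]<70)&(hsv[...,2]>120),"guard")
    comp(W,inb&g(z,.064,.072)&(hsv[...,2]<70),"rim")
    comp(W,g(x,.36,.66)&g(y,-.45,-.3)&g(z,.045,.06),"rack")
    comp(W,g(x,.4,.7)&g(y,-.3,-.025)&g(z,.002,.04)&(hsv[...,1]<70),"cover")
    comp(W,g(x,.4,.7)&g(y,-.3,-.02)&g(z,.018,.04),"grip")
    comp(W,inb&g(z,.110,.125),"handletop")
    for n,lo,hi in (("yellow",18,35),("blue",100,130),("red",0,9)):
        k=inb&g(z,.075,.125)&g(hsv[...,0],lo-1,hi+1)&(hsv[...,1]>110)
        if k.any(): rect(W[k],n)
if __name__=="__main__":
    for n in ("top","side"):
        d=np.load(n+"0.npz"); print(n); meas(d["W"],d["c"])
    W=np.load("top0.npz")["W"]
E
python3 m.py
```

```text
top
guard 2365 c [520.5 129. ] size [217.3  65.4] long-axis deg 88.65 z 0.059
rim 304 c [492.3 171.3] size [199.3  69.4] long-axis deg 66.14 z 0.0672
rim 66 c [554.9 125.1] size [138.5   2.1] long-axis deg 88.55 z 0.0669
rim 81 c [517.5  38.3] size [72.4 44.9] long-axis deg -2.09 z 0.0665
rack 1553 c [ 513.7 -372.7] size [228.9  43.7] long-axis deg 3.32 z 0.0509
cover 1903 c [ 556.2 -138.3] size [207.7  57.6] long-axis deg 84.66 z 0.0043
grip 440 c [565.5 -26.6] size [267.8  10.6] long-axis deg 0.01 z 0.0265
grip 99 c [ 557.3 -138.4] size [43.9 11.9] long-axis deg 84.81 z 0.0234
handletop 63 c [524.9 209.4] size [21.9 11.6] long-axis deg 23.71 z 0.1147
handletop 66 c [520.  154.5] size [21.7 12. ] long-axis deg -22.86 z 0.1142
handletop 63 c [520.3 101.3] size [21.3 12.6] long-axis deg 9.33 z 0.1145
yellow 117 c [523.7 230. ] size [78.6 58.7] long-axis deg -0.25 z 0.1087
blue 66 c [518.8 100.6] size [19.2 10.1] long-axis deg 20.17 z 0.1139
red 78 c [519.3 153.9] size [20.1 11.6] long-axis deg -19.59 z 0.1138
side
guard 1596 c [520.5 127.1] size [218.6  65.5] long-axis deg 88.76 z 0.0
[... 172 characters left out ...]
ze [229.6  46.3] long-axis deg 3.02 z 0.0512
cover 1162 c [ 554.9 -137.2] size [217.9  61.6] long-axis deg 84.34 z 0.005
grip 388 c [563.3 -27.3] size [272.1  12.5] long-axis deg 0.05 z 0.0267
grip 65 c [ 554.2 -136.5] size [44.2 13.8] long-axis deg 88.0 z 0.0235
handletop 51 c [516.6 101.6] size [21.2 11.6] long-axis deg 26.64 z 0.115
handletop 50 c [516.7 155.4] size [21.5 12.3] long-axis deg -19.54 z 0.1146
handletop 54 c [522.3 209.5] size [20.8 12.7] long-axis deg 17.05 z 0.1153
yellow 121 c [540.8 228.9] size [73.3 16.2] long-axis deg 46.22 z 0.1047
blue 90 c [516.9 104.2] size [22.4 10.4] long-axis deg 6.73 z 0.1045
red 71 c [517.2 156.7] size [22.   9.6] long-axis deg -25.01 z 0.1132
```

Request:
{"op": "servo_tool", "data": {
  "targets": [
    {"rz": 0.135,"hand": 0.4},
    {"rz": 0.134},
    {"rz": 0.134},
    {"x": 20,"y": -54},
    {"x": 20,"y": -54},
    {"x": 20,"y": -54},
    {"x": 20,"y": -54},
    {"x": 20,"y": -54}
  ]
}}

```text
invalid input
```

Request:
{"op": "servo_tool", "data": {
  "targets": [
    {"x": 20,"y": -54},
    {"x": 20,"y": -54},
    {"x": 20,"y": -54},
    {"x": 20,"y": -54},
    {"x": 20,"y": -54},
    {"x": 20,"y": -54},
    {"x": 20,"y": -54},
    {"x": 10,"y": -54}
  ]
}}

```text
invalid input
```

```bash
cat >> h.py <<'E'
def go(pos,yaw):
    s=st(); Rm=np.array(s["eef_rot"]); y0=np.arctan2(Rm[1,0],Rm[0,0])
    T=np.column_stack([[np.cos(yaw),np.sin(yaw),0],[np.sin(yaw),-np.cos(yaw),0],[0,0,-1]])
    print("yaw now",round(y0,3),"turn rotvec",np.round(R.from_matrix(Rm.T@T).as_rotvec(),3),"then shift mm",np.round(T.T@(np.array(pos)-s["tool_pos"])*1000,1))
E
python3 - <<'E'
from m import *
s=st(); p=snapshot("wrist"); W=cloud(p); c=p["color"]; cv2.imwrite("pics/w1.png",c); np.savez("w1.npz",W=W,c=c)
M=cv2.Rodrigues(np.array(p["rvec"],float))[0]; print("cam",-M.T@np.array(p["tvec"]).ravel())
meas(W,c)
E
```

```text
t 1.0 pos [ 0.2456 -0.5747  0.2483] gap 0.0854 F [-0.2 -0.5 -0.8] 
rot [[0.92, 0.393, 0.0], [0.393, -0.92, -0.0], [0.0, 0.0, -1.0]] q [-1.35  0.53  1.43  0.    1.18 -0.18]
cam [ 0.31195201 -0.54769866  0.37319347]
```

View pics/w1.png

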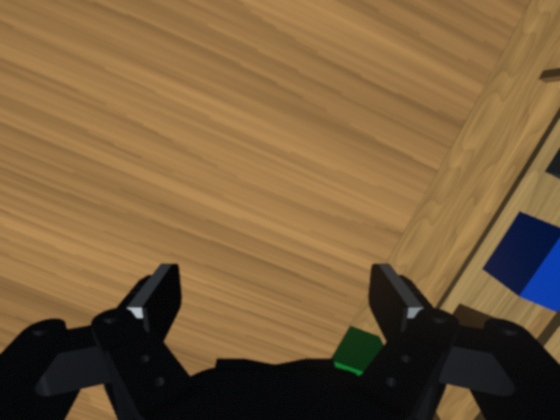

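The wrist picture shows bare table between the fingertips at (165,290) and (385,290), because both moves were refused. I'll resend them with every field filled in.

Request:
{"op": "servo_tool", "data": {
  "targets": [
    {"x": 0,"y": 0,"z": 0,"rx": 0,"ry": 0,"rz": 0.135,"hand": 0.4},
    {"x": 0,"y": 0,"z": 0,"rx": 0,"ry": 0,"rz": 0.134,"hand": 0.4},
    {"x": 0,"y": 0,"z": 0,"rx": 0,"ry": 0,"rz": 0.134,"hand": 0.4},
    {"x": 20,"y": -54,"z": 0,"rx": 0,"ry": 0,"rz": 0,"hand": 0.4},
    {"x": 20,"y": -54,"z": 0,"rx": 0,"ry": 0,"rz": 0,"hand": 0.4},
    {"x": 20,"y": -54,"z": 0,"rx": 0,"ry": 0,"rz": 0,"hand": 0.4},
    {"x": 20,"y": -54,"z": 0,"rx": 0,"ry": 0,"rz": 0,"hand": 0.4},
    {"x": 20,"y": -54,"z": 0,"rx": 0,"ry": 0,"rz": 0,"hand": 0.4}
  ]
}}

```text
time_s: 2.05
tool_pos: [0.3459, -0.3031, 0.2486]
eef_rot: [[1.0, 0.0, 0.001], [0.0, -1.0, -0.001], [0.001, 0.001, -1.0]]
ft_force: [0.6, -0.7, 0.8]
finger_gap: 0.0342
grasp_force: 0.0
```

Request:
{"op": "servo_tool", "data": {
  "targets": [
    {"x": 13,"y": -54,"z": 0,"rx": 0,"ry": 0,"rz": 0,"hand": 0.4},
    {"x": 13,"y": -54,"z": 0,"rx": 0,"ry": 0,"rz": 0,"hand": 0.4},
    {"x": 13,"y": -54,"z": 0,"rx": 0,"ry": 0,"rz": 0,"hand": 0.4},
    {"x": 13,"y": -54,"z": 0,"rx": 0,"ry": 0,"rz": 0,"hand": 0.4},
    {"x": 13,"y": -54,"z": 0,"rx": 0,"ry": 0,"rz": 0,"hand": 0.4},
    {"x": 13,"y": -54,"z": 0,"rx": 0,"ry": 0,"rz": 0,"hand": 0.4},
    {"x": 13,"y": -54,"z": 0,"rx": 0,"ry": 0,"rz": 0,"hand": 0.4},
    {"x": 13,"y": -54,"z": 0,"rx": 0,"ry": 0,"rz": 0,"hand": 0.4}
  ]
}}

```text
time_s: 3.05
tool_pos: [0.4495, 0.1293, 0.2487]
eef_rot: [[1.0, 0.001, 0.001], [0.001, -1.0, -0.0], [0.001, 0.0, -1.0]]
ft_force: [1.0, -0.3, -0.1]
finger_gap: 0.0341
grasp_force: 0.0
```

```bash
python3 - <<'E'
from m import *
s=st(); p=snapshot("wrist"); W=cloud(p); c=p["color"]; cv2.imwrite("pics/w2.png",c); np.savez("w2.npz",W=W,c=c)
meas(W,c)
E
```

```text
t 3.05 pos [0.4495 0.1293 0.2487] gap 0.0341 F [ 1.  -0.3 -0.1] 
rot [[1.0, 0.001, 0.001], [0.001, -1.0, -0.0], [0.001, 0.0, -1.0]] q [ 0.04  0.32  1.81 -0.    1.01  1.61]
guard 13527 c [521.  127.9] size [219.   66.5] long-axis deg 88.55 z 0.0593
rim 2759 c [522.3 138.1] size [244.6  75.9] long-axis deg 89.15 z 0.0673
cover 7264 c [ 559.2 -115.2] size [175.2  59.3] long-axis deg 84.47 z 0.0045
grip 2141 c [532.9 -27.7] size [204.6  13.4] long-axis deg -0.53 z 0.0266
grip 501 c [ 557.  -138.6] size [43.7 12.3] long-axis deg 85.05 z 0.0237
handletop 460 c [525.4 208.6] size [22.7 12.3] long-axis deg 24.15 z 0.1148
handletop 413 c [519.8 155.1] size [21.3 12.1] long-axis deg -23.87 z 0.1147
handletop 417 c [519.8 100.8] size [21.4 12.1] long-axis deg 20.12 z 0.1148
yellow 767 c [523.7 229.4] size [78.6 60.5] long-axis deg -0.5 z 0.1128
blue 354 c [519.6 101.5] size [19.5 10.6] long-axis deg 20.12 z 0.1149
red 397 c [519.7 154.5] size [20.2 10.8] long-axis deg -23.32 z 0.1148
```

View pics/w2.png

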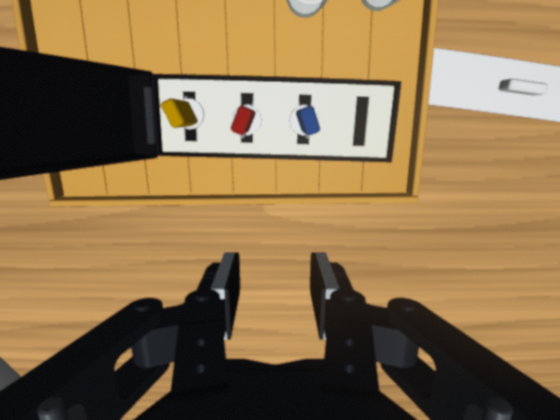

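The wrist view shows the box, with the yellow, red and blue handles at (180,112), (243,120) and (307,120). The slots run vertically. I'll zoom in to read each handle's direction.

```bash
python3 - <<'E'
from m import *
d=np.load("w2.npz"); c=d["c"]; W=d["W"]
cv2.imwrite("pics/w2c.png",cv2.resize(c[70:170,150:410],None,fx=3,fy=3,interpolation=cv2.INTER_CUBIC))
for n,sl in (("y",np.s_[90:140,155:215]),("r",np.s_[90:150,225:270]),("b",np.s_[90:150,285:330])):
    w=W[sl].reshape(-1,3); w=w[(w[:,2]>.111)&(w[:,2]<.122)]
    k=np.cov(w[:,:2].T); e,v=np.linalg.eigh(k); print(n,w.mean(0),np.sqrt(12*e),np.degrees(np.arctan2(v[1,1],v[0,1])))
E
```

```text
y [0.52548319 0.20783677 0.11468899] [0.01163411 0.02166666] -155.14941204446438
r [0.51983455 0.15490269 0.11466128] [0.01169404 0.02057263] 156.3265144224766
b [0.51981027 0.10112044 0.11467674] [0.01158416 0.02061904] -159.19398857132094
```

View pics/w2c.png

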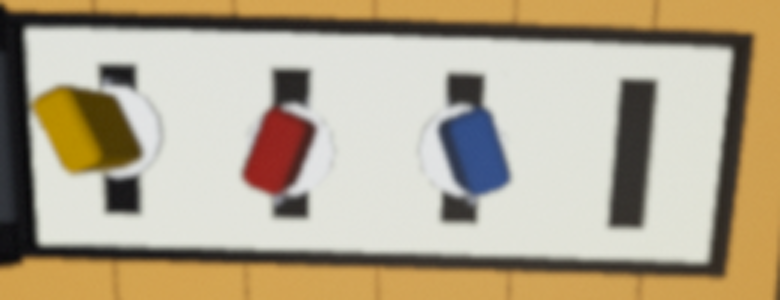

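Each handle is 20–25° off its slot: yellow and blue at about +, red at about −. The blade ends show grey inside the slots. I'll take blue first.

Request:
{"op": "servo_tool", "data": {
  "targets": [
    {"x": 0,"y": 0,"z": 0,"rx": 0,"ry": 0,"rz": -0.178,"hand": 0.4},
    {"x": 0,"y": 0,"z": 0,"rx": 0,"ry": 0,"rz": -0.178,"hand": 0.4},
    {"x": 28,"y": 25,"z": 0,"rx": 0,"ry": 0,"rz": 0,"hand": 0.4},
    {"x": 28,"y": 25.5,"z": 0,"rx": 0,"ry": 0,"rz": 0,"hand": 0.4},
    {"x": 0,"y": 0,"z": 55,"rx": 0,"ry": 0,"rz": 0,"hand": 0.4},
    {"x": 0,"y": 0,"z": 40,"rx": 0,"ry": 0,"rz": 0,"hand": 0.4},
    {"x": 0,"y": 0,"z": 0,"rx": 0,"ry": 0,"rz": 0,"hand": 0.4}
  ]
}}

```text
time_s: 3.98
tool_pos: [0.5169, 0.0994, 0.1508]
eef_rot: [[0.937, 0.349, -0.007], [0.349, -0.937, 0.0], [-0.007, -0.003, -1.0]]
ft_force: [0.4, -0.6, 0.7]
finger_gap: 0.0343
grasp_force: 0.0
```

```bash
python3 - <<'E'
from h import *
go((.5197,.101,.088),.355)
E
```

```text
t 3.98 pos [0.5169 0.0994 0.1508] gap 0.0343 F [ 0.4 -0.6  0.7] 
rot [[0.937, 0.349, -0.007], [0.349, -0.937, 0.0], [-0.007, -0.003, -1.0]] q [-0.02  0.54  1.77 -0.    0.84  1.19]
yaw now 0.356 turn rotvec [-0.003  0.007  0.001] then shift mm [ 3.2 -0.5 62.8]
```

Request:
{"op": "servo_tool", "data": {
  "targets": [
    {"x": 1,"y": -0.5,"z": 35,"rx": 0,"ry": 0,"rz": 0,"hand": 0.4},
    {"x": 1,"y": 0,"z": 28,"rx": 0,"ry": 0,"rz": 0,"hand": 0.4},
    {"x": 0,"y": 0,"z": 0,"rx": 0,"ry": 0,"rz": 0,"hand": 0.4},
    {"x": 0,"y": 0,"z": 0,"rx": 0,"ry": 0,"rz": 0,"hand": 0.0},
    {"x": 0,"y": 0,"z": 0,"rx": 0,"ry": 0,"rz": 0,"hand": 0.0},
    {"x": 0,"y": 0,"z": 0,"rx": 0,"ry": 0,"rz": 0,"hand": 0.0},
    {"x": 0,"y": 0,"z": -3,"rx": 0,"ry": 0,"rz": 0,"hand": 0.0}
  ]
}}

```text
time_s: 4.85
tool_pos: [0.5211, 0.1009, 0.0941]
eef_rot: [[0.937, 0.349, 0.001], [0.349, -0.937, -0.0], [0.001, 0.0, -1.0]]
ft_force: [0.8, 0.6, -0.6]
finger_gap: 0.0115
grasp_force: 59.8
```

```bash
python3 - <<'E'
from h import *
go((.520,.101,.1),-.025)
E
```

```text
t 4.85 pos [0.5211 0.1009 0.0941] gap 0.0115 F [ 0.8  0.6 -0.6] 
rot [[0.937, 0.349, 0.001], [0.349, -0.937, -0.0], [0.001, 0.0, -1.0]] q [-0.02  0.64  1.79 -0.    0.71  1.19]
yaw now 0.357 turn rotvec [ 0.    -0.001  0.382] then shift mm [-1.1 -0.1 -5.9]
```

Request:
{"op": "servo_tool", "data": {
  "targets": [
    {"x": 0,"y": 0,"z": 0,"rx": 0,"ry": 0,"rz": 0.13,"hand": 0.0},
    {"x": 0,"y": 0,"z": 0,"rx": 0,"ry": 0,"rz": 0.13,"hand": 0.0},
    {"x": 0,"y": 0,"z": 0,"rx": 0,"ry": 0,"rz": 0.122,"hand": 0.0},
    {"x": -1,"y": 0,"z": -3,"rx": 0,"ry": 0,"rz": 0,"hand": 0.0},
    {"x": 0,"y": 0,"z": -4,"rx": 0,"ry": 0,"rz": 0,"hand": 0.0},
    {"x": 0,"y": 0,"z": -4,"rx": 0,"ry": 0,"rz": 0,"hand": 0.0}
  ]
}}

```text
time_s: 5.6
tool_pos: [0.5199, 0.1009, 0.1048]
eef_rot: [[1.0, -0.024, 0.0], [-0.024, -1.0, 0.0], [0.0, -0.0, -1.0]]
ft_force: [0.5, 0.5, -0.8]
finger_gap: 0.0113
grasp_force: 59.5
```

Request:
{"op": "servo_tool", "data": {
  "targets": [
    {"x": 0,"y": 0,"z": -10,"rx": 0,"ry": 0,"rz": 0,"hand": 0.0},
    {"x": 0,"y": 0,"z": -15,"rx": 0,"ry": 0,"rz": 0,"hand": 0.0},
    {"x": 0,"y": 0,"z": -25,"rx": 0,"ry": 0,"rz": 0,"hand": 0.0},
    {"x": 0,"y": 0,"z": -40,"rx": 0,"ry": 0,"rz": 0,"hand": 0.0},
    {"x": 0,"y": 0,"z": 0,"rx": 0,"ry": 0,"rz": 0,"hand": 0.0}
  ]
}}

```text
time_s: 6.22
tool_pos: [0.5222, 0.1009, 0.1982]
eef_rot: [[1.0, -0.025, 0.008], [-0.025, -1.0, -0.0], [0.008, -0.0, -1.0]]
ft_force: [1.5, 0.1, -0.7]
finger_gap: 0.011
grasp_force: 59.5
```

```bash
python3 - <<'E'
from m import *
s=st()
for n in ("wrist","side"):
    p=snapshot(n); W=cloud(p)
    for t in ("paddle_c_mid",):
        for r in trace(p,t)[:4]:
            q=W[r["pixels"]]; q=q[~np.isnan(q[:,0])]
            if len(q): print(n,t,round(r["score"],2),np.round(r["box"]),np.round(np.median(q,0),3),np.round(np.percentile(q,2,0),3),np.round(np.percentile(q,98,0),3))
go((.432,-.377,.192),.056)
E
```

```text
t 6.22 pos [0.5222 0.1009 0.1982] gap 0.011 F [ 1.5  0.1 -0.7] 
rot [[1.0, -0.025, 0.008], [-0.025, -1.0, -0.0], [0.008, -0.0, -1.0]] q [-0.02  0.47  1.72  0.    0.94  1.58]
wrist paddle_c_mid 0.68 [252. 205. 294. 346.] [0.53  0.1   0.214] [0.512 0.094 0.14 ] [0.539 0.106 0.222]
side paddle_c_mid 0.49 [268. 216. 283. 252.] [0.507 0.103 0.166] [0.497 0.09  0.118] [0.531 0.113 0.219]
t 6.42 pos [0.519  0.1009 0.1937] gap 0.0115 F [-0.2 -0.5 -0.1] 
rot [[1.0, -0.025, -0.002], [-0.025, -1.0, 0.0], [-0.002, 0.0, -1.0]] q [-0.02  0.48  1.73 -0.    0.94  1.58]
yaw now -0.025 turn rotvec [-0.     0.002 -0.081] then shift mm [-113.6  472.3    1.7]
```

Request:
{"op": "servo_tool", "data": {
  "targets": [
    {"x": 0,"y": 0,"z": 0,"rx": 0,"ry": 0,"rz": -0.081,"hand": 0.0},
    {"x": -14,"y": 59,"z": 0,"rx": 0,"ry": 0,"rz": 0,"hand": 0.0},
    {"x": -14,"y": 59,"z": 0,"rx": 0,"ry": 0,"rz": 0,"hand": 0.0},
    {"x": -14,"y": 59,"z": 0,"rx": 0,"ry": 0,"rz": 0,"hand": 0.0},
    {"x": -14,"y": 59,"z": 0,"rx": 0,"ry": 0,"rz": 0,"hand": 0.0},
    {"x": -14,"y": 59,"z": 0,"rx": 0,"ry": 0,"rz": 0,"hand": 0.0},
    {"x": -14,"y": 59,"z": 0,"rx": 0,"ry": 0,"rz": 0,"hand": 0.0},
    {"x": -14,"y": 59,"z": 0,"rx": 0,"ry": 0,"rz": 0,"hand": 0.0}
  ]
}}

```text
time_s: 7.42
tool_pos: [0.4438, -0.3183, 0.193]
eef_rot: [[0.998, 0.055, -0.002], [0.055, -0.998, 0.002], [-0.002, -0.002, -1.0]]
ft_force: [2.1, 0.1, -0.7]
finger_gap: 0.0114
grasp_force: 59.5
```

```bash
python3 - <<'E'
from m import *
s=st(); p=snapshot("wrist"); W=cloud(p); c=p["color"]; cv2.imwrite("pics/w3.png",c); np.savez("w3.npz",W=W,c=c)
x,y,z=W[...,0],W[...,1],W[...,2]
comp(W,(abs(z-.051)<.004)&(y<-.3)&(y>-.45),"rack")
# slots: dark pixels/low points inside rack
comp(W,(z<.046)&(z>-.01)&(abs(y+.373+(x-.513)*-.055)<.012)&(x>.4)&(x<.63),"slot")
go((.432,-.377,.15),.056)
E
```

```text
t 7.42 pos [ 0.4438 -0.3183  0.193 ] gap 0.0114 F [ 2.1  0.1 -0.7] 
rot [[0.998, 0.055, -0.002], [0.055, -0.998, 0.002], [-0.002, -0.002, -1.0]] q [-0.83  0.5   1.69  0.    0.96  0.69]
rack 10350 c [ 502.1 -374.4] size [204.8  40.8] long-axis deg 3.8 z 0.0512
slot 510 c [ 596.7 -373.3] size [42.   1.8] long-axis deg 4.13 z 0.0242
slot 659 c [ 541.4 -373.1] size [44.6  9.3] long-axis deg 5.62 z 0.0266
slot 566 c [ 487.1 -380.4] size [44.1  8.1] long-axis deg -6.9 z 0.0261
slot 471 c [ 431.8 -384. ] size [42.3  8.5] long-axis deg -7.63 z 0.0285
t 7.47 pos [ 0.4439 -0.3275  0.1935] gap 0.011 F [ 1.2 -6.3  0.2] 
rot [[0.999, 0.052, 0.001], [0.052, -0.999, -0.008], [0.001, 0.008, -1.0]] q [-0.84  0.5   1.68 -0.01  0.96  0.69]
yaw now 0.052 turn rotvec [ 0.008 -0.001 -0.004] then shift mm [-14.7  48.7  43.5]
```

View pics/w3.png

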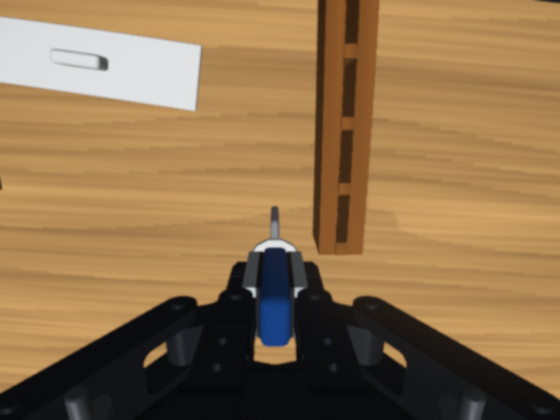

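The rack runs up the right of the wrist image at about (345,130). The held blue paddle hangs upright at (275,290). I'll measure again now the arm has settled.

```bash
cat >> m.py <<'E'
def plane(p,h):
    W=cloud(dict(p,range_z=np.ones_like(p["range_z"])))
    M=cv2.Rodrigues(np.array(p["rvec"],float))[0]; C=-M.T@np.array(p["tvec"]).ravel()
    D=W-C; return C+D*((h-C[2])/D[...,2])[...,None]
def rackm(p):
    W=cloud(p); Q=plane(p,.052); x,y,z=W[...,0],W[...,1],W[...,2]; v=p["color"].max(-1).astype(int)
    top=(abs(z-.0515)<.0035)&(Q[...,1]<-.33)&(Q[...,1]>-.42)&(Q[...,0]>.38)&(Q[...,0]<.65)
    rect(Q[top],"racktop"); print("bright top",np.median(v[top]))
    dark=(v<np.median(v[top])*.72)&(Q[...,1]<-.352)&(Q[...,1]>-.396)&(Q[...,0]>.40)&(Q[...,0]<.63)
    comp(Q,cv2.morphologyEx(dark.astype(np.uint8),cv2.MORPH_OPEN,np.ones((2,2),np.uint8))>0,"slot")
E
python3 - <<'E'
from m import *
s=st(); p=snapshot("wrist"); rackm(p); print("top"); rackm(snapshot("top"))
go((.432,-.377,.15),.056)
E
```

```text
t 7.47 pos [ 0.4439 -0.3275  0.1935] gap 0.011 F [ 1.2 -6.3  0.2] 
rot [[0.999, 0.052, 0.001], [0.052, -0.999, -0.008], [0.001, 0.008, -1.0]] q [-0.84  0.5   1.68 -0.01  0.96  0.69]
racktop 10096 c [ 501.4 -374.1] size [203.2  40.6] long-axis deg 3.85 z 0.052
bright top 136.0
slot 518 c [ 587.8 -369.8] size [30.2  9.7] long-axis deg 3.73 z 0.052
slot 647 c [ 540.5 -373.1] size [43.2  9.3] long-axis deg 5.92 z 0.052
slot 505 c [ 462.  -355.7] size [106.9   4.1] long-axis deg 3.72 z 0.052
slot 555 c [ 486.6 -376.5] size [42.9  9.6] long-axis deg 2.91 z 0.052
slot 489 c [ 433.2 -379.6] size [43.2 10. ] long-axis deg 3.84 z 0.052
top
racktop 1151 c [ 513.6 -372. ] size [228.1  42.1] long-axis deg 3.71 z 0.052
bright top 100.0
slot 75 c [ 591.2 -369.4] size [41.2  9. ] long-axis deg 4.56 z 0.052
slot 79 c [ 538.3 -373.4] size [42.7  9.4] long-axis deg 0.92 z 0.052
slot 91 c [ 484.6 -376.4] size [42.9 10.6] long-axis deg 4.78 z 0.052
slot 383 c [ 434.5 -375.7] size [70.8 42.1] long-axis deg 0.11 z 0.052
t 7.58 pos [ 0.4441 -0.3199  0.193 ] gap 0.0113 F [-0.   1.2 -1.3] 
rot [[0.999, 0.051, -0.001], [0.051, -0.999, 0.001], [-0.001, -0.001, -1.0]] q [-0.83  0.5   1.68 -0.    0.96  0.69]
yaw now 0.051 turn rotvec [-0.001  0.001 -0.005] then shift mm [-15.2  56.3  43. ]
```

```bash
python3 - <<'E'
from m import *
p=snapshot("wrist"); s=st(); W=cloud(p); T=np.array(s["eef_rot"]); q=(W-np.array(s["tool_pos"]))@T
c=p["color"].astype(int); 
b=(c[...,0]>c[...,2]+40)&(abs(q[...,1])<.02)&(abs(q[...,0])<.03)
w=q[b]; w=w[~np.isnan(w[:,0])]; print(np.percentile(w,[1,50,99],axis=0)*1000)
t=w[w[:,2]<np.percentile(w[:,2],3)+.003]; print(len(t),"handle top",np.percentile(t,[1,50,99],axis=0)*1000)
g=(q[...,2]>.035)&(q[...,2]<.085)&(abs(q[...,1])<.012)&(abs(q[...,0])<.03); w=q[g]; print("blade",len(w),np.percentile(w,[1,50,99],axis=0)*1000)
go((.434,-.3796,.15),.0625)
E
```

```text
t 7.62 pos [ 0.4439 -0.3174  0.1929] gap 0.0113 F [-0.   0.4 -0.3] 
rot [[0.999, 0.053, -0.002], [0.053, -0.999, 0.003], [-0.002, -0.003, -1.0]] q [-0.83  0.5   1.69  0.    0.96  0.69]
[[-11.02901891  -2.06542498 -24.27730224]
 [  2.90859612   3.6632389  -22.65890661]
 [  9.61178789   9.00352887  -5.52077193]]
1392 handle top [[-11.13522936  -2.02221842 -24.35700224]
 [ -0.25029121   3.31819714 -22.95727467]
 [  8.99796651   8.94295535 -21.21109214]]
blade 269 [[ 6.76128143  1.07152739 43.45076149]
 [15.19386516  3.38831158 46.45758921]
 [17.27003032  5.89787916 75.45029308]]
t 7.62 pos [ 0.4439 -0.3174  0.1929] gap 0.0113 F [-0.   0.4 -0.3] 
rot [[0.999, 0.053, -0.002], [0.053, -0.999, 0.003], [-0.002, -0.003, -1.0]] q [-0.83  0.5   1.69  0.    0.96  0.69]
yaw now 0.053 turn rotvec [-0.003  0.002 -0.01 ] then shift mm [-13.8  61.4  42.9]
```

Request:
{"op": "servo_tool", "data": {
  "targets": [
    {"x": 0,"y": 0,"z": 0,"rx": 0,"ry": 0,"rz": -0.011,"hand": 0.0},
    {"x": -5,"y": 25,"z": 0,"rx": 0,"ry": 0,"rz": 0,"hand": 0.0},
    {"x": -5,"y": 25,"z": 0,"rx": 0,"ry": 0,"rz": 0,"hand": 0.0},
    {"x": -4,"y": 11,"z": 20,"rx": 0,"ry": 0,"rz": 0,"hand": 0.0},
    {"x": 0,"y": 0,"z": 20,"rx": 0,"ry": 0,"rz": 0,"hand": 0.0},
    {"x": 0,"y": 0,"z": 0,"rx": 0,"ry": 0,"rz": 0,"hand": 0.0},
    {"x": 0,"y": 0,"z": 0,"rx": 0,"ry": 0,"rz": 0,"hand": 0.0},
    {"x": 0,"y": 0,"z": 0,"rx": 0,"ry": 0,"rz": 0,"hand": 0.0}
  ]
}}

```text
time_s: 8.62
tool_pos: [0.4356, -0.3794, 0.1553]
eef_rot: [[0.998, 0.067, 0.001], [0.067, -0.998, -0.002], [0.001, 0.002, -1.0]]
ft_force: [0.7, -0.2, -0.7]
finger_gap: 0.0112
grasp_force: 59.5
```

```bash
cat >> m.py <<'E'
def held(p,s,hue):
    W=cloud(p); T=np.array(s["eef_rot"]); q=(W-np.array(s["tool_pos"]))@T
    h=cv2.cvtColor(p["color"],cv2.COLOR_BGR2HSV).astype(int)
    b=(h[...,0]>=hue[0])&(h[...,0]<=hue[1])&(h[...,1]>110)&(abs(q[...,1])<.02)&(abs(q[...,0])<.03)
    w=q[b]; t=w[w[:,2]<np.percentile(w[:,2],3)+.003]; print("held top (tool mm)",np.round(np.percentile(t,[1,50,99],axis=0)*1000,1).tolist())
    g=(q[...,2]>.035)&(q[...,2]<.085)&(abs(q[...,1])<.012)&(abs(q[...,0])<.03); w=q[g]; print("blade",len(w),np.round(np.percentile(w,[1,50,99],axis=0)*1000,1).tolist())
E
python3 - <<'E'
from m import *
st(); p=snapshot("wrist"); s=st(); held(p,s,(100,130)); rackm(p)
cv2.imwrite("pics/w4.png",p["color"])
go((.434,-.3796,.15),.0625)
E
```

```text
t 8.62 pos [ 0.4356 -0.3794  0.1553] gap 0.0112 F [ 0.7 -0.2 -0.7] 
rot [[0.998, 0.067, 0.001], [0.067, -0.998, -0.002], [0.001, 0.002, -1.0]] q [-0.91  0.59  1.64 -0.    0.91  0.59]
t 8.68 pos [ 0.4356 -0.3792  0.1552] gap 0.0112 F [-0.2  1.2 -1.1] 
rot [[0.998, 0.067, 0.001], [0.067, -0.998, -0.001], [0.001, 0.002, -1.0]] q [-0.91  0.59  1.64 -0.    0.91  0.59]
held top (tool mm) [[11.3, -17.7, -81.4], [18.3, -8.4, -72.4], [21.4, 17.0, -50.7]]
blade 269 [[6.7, -1.3, 43.8], [14.9, 1.0, 46.6], [17.2, 3.4, 75.5]]
racktop 11280 c [ 491.6 -375. ] size [176.2  40. ] long-axis deg 3.64 z 0.052
bright top 135.0
slot 35 c [ 576.  -365.7] size [6.3 1.3] long-axis deg 3.49 z 0.052
slot 24 c [ 576.6 -374.9] size [6.3 0.6] long-axis deg 4.08 z 0.052
slot 327 c [ 547.8 -372. ] size [28.7 10.4] long-axis deg 3.47 z 0.052
slot 250 c [ 486.7 -376.2] size [42.4 10.1] long-axis deg 3.46 z 0.052
slot 22 c [ 449.7 -373.8] size [7.6 0.7] long-axis deg 3.49 z 0.052
slot 121 c [ 438.2 -381.2] size [11.7  5.2] long-axis deg 3.83 z 0.052
slot 61 c [ 423.3 -377.3] size [9.7 3. ] long-axis deg 3.48 z 0.052
slot 507 c [ 405.1 -379.9] size [33.9 11.7] long-axis deg -89.87 z 0.052
t 8.68 pos [ 0.4356 -0.3792  0.1552] gap 0.0112 F [-0.2  1.2 -1.1] 
rot [[0.998, 0.067, 0.001], [0.067, -0.998, -0.001], [0.001, 0.002, -1.0]] q [-0.91  0.59  1.64 -0.    0.91  0.59]
yaw now 0.067 turn rotvec [ 0.002 -0.001  0.005] then shift mm [-1.6  0.3  5.2]
```

View pics/w4.png

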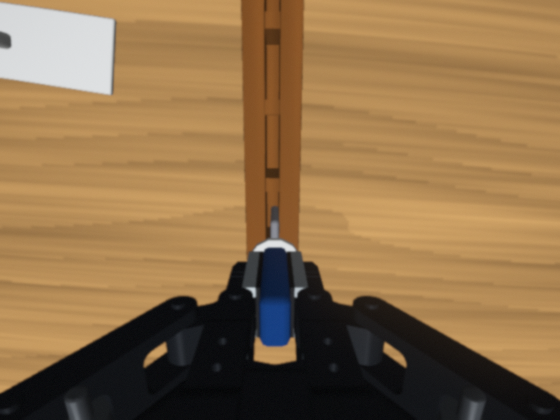

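The blue blade at (275,215) hangs directly over the end slot. I'll lower it now.

Request:
{"op": "servo_tool", "data": {
  "targets": [
    {"x": -1.5,"y": -0.6,"z": 10,"rx": 0,"ry": 0,"rz": 0,"hand": 0.0},
    {"x": 0,"y": 0,"z": 8,"rx": 0,"ry": 0,"rz": 0,"hand": 0.0},
    {"x": 0,"y": 0,"z": 8,"rx": 0,"ry": 0,"rz": 0,"hand": 0.0},
    {"x": 0,"y": 0,"z": 8,"rx": 0,"ry": 0,"rz": 0,"hand": 0.0},
    {"x": 0,"y": 0,"z": 8,"rx": 0,"ry": 0,"rz": 0,"hand": 0.0}
  ]
}}

```text
time_s: 9.3
tool_pos: [0.4336, -0.3782, 0.1116]
eef_rot: [[0.998, 0.067, -0.0], [0.067, -0.998, 0.0], [-0.0, -0.0, -1.0]]
ft_force: [-0.3, 0.7, -0.4]
finger_gap: 0.0112
grasp_force: 59.5
```

Request:
{"op": "servo_tool", "data": {
  "targets": [
    {"x": 0,"y": 0,"z": 10,"rx": 0,"ry": 0,"rz": 0,"hand": 0.0},
    {"x": 0,"y": 0,"z": 10,"rx": 0,"ry": 0,"rz": 0,"hand": 0.0},
    {"x": 0,"y": 0,"z": 5,"rx": 0,"ry": 0,"rz": 0,"hand": 0.0},
    {"x": 0,"y": 0,"z": 0,"rx": 0,"ry": 0,"rz": 0,"hand": 0.0}
  ]
}}

```text
time_s: 9.8
tool_pos: [0.4334, -0.378, 0.0868]
eef_rot: [[0.998, 0.067, -0.001], [0.067, -0.998, 0.001], [-0.001, -0.001, -1.0]]
ft_force: [0.1, 0.1, -0.5]
finger_gap: 0.0113
grasp_force: 59.5
```

Request:
{"op": "servo_tool", "data": {
  "targets": [
    {"x": 0,"y": 0,"z": 2,"rx": 0,"ry": 0,"rz": 0,"hand": 0.0},
    {"x": 0,"y": 0,"z": 0,"rx": 0,"ry": 0,"rz": 0,"hand": 0.0},
    {"x": 0,"y": 0,"z": 0,"rx": 0,"ry": 0,"rz": 0,"hand": 0.4},
    {"x": 0,"y": 0,"z": 0,"rx": 0,"ry": 0,"rz": 0,"hand": 0.4},
    {"x": 0,"y": 0,"z": -20,"rx": 0,"ry": 0,"rz": 0,"hand": 0.4},
    {"x": 0,"y": 0,"z": -40,"rx": 0,"ry": 0,"rz": 0,"hand": 0.4},
    {"x": 0,"y": 0,"z": -40,"rx": 0,"ry": 0,"rz": 0,"hand": 0.4},
    {"x": 0,"y": 0,"z": 0,"rx": 0,"ry": 0,"rz": 0,"hand": 0.4}
  ]
}}

```text
time_s: 10.8
tool_pos: [0.4351, -0.3801, 0.1889]
eef_rot: [[0.998, 0.067, 0.005], [0.067, -0.998, -0.006], [0.005, 0.007, -1.0]]
ft_force: [0.6, 0.8, -0.4]
finger_gap: 0.0343
grasp_force: 0.0
```

```bash
python3 - <<'E'
from m import *
p=snapshot("side"); W=cloud(p); h=cv2.cvtColor(p["color"],cv2.COLOR_BGR2HSV)
k=(W[...,1]<-.34)&(W[...,1]>-.41)&(W[...,0]>.4)&(W[...,0]<.47)&(W[...,2]>.055)&(W[...,2]<.13)
w=W[k]; print(len(w),"blue top z",np.percentile(w,[1,50,99],axis=0))
go((.5198,.155,.19),-.41)
E
```

```text
2 blue top z [[ 0.46128188 -0.3561413   0.05510841]
 [ 0.46243701 -0.35446222  0.0552595 ]
 [ 0.46359215 -0.35278315  0.05541058]]
t 10.85 pos [ 0.4342 -0.3789  0.187 ] gap 0.0341 F [-0.2  0.5  0.1] 
rot [[0.998, 0.067, 0.002], [0.067, -0.998, -0.003], [0.002, 0.003, -1.0]] q [-0.91  0.54  1.62 -0.    0.98  0.59]
yaw now 0.067 turn rotvec [ 0.003 -0.003  0.477] then shift mm [-134.3 -523.8   -3. ]
```

Request:
{"op": "servo_tool", "data": {
  "targets": [
    {"x": 0,"y": 0,"z": 0,"rx": 0,"ry": 0,"rz": 0.16,"hand": 0.4},
    {"x": 0,"y": 0,"z": 0,"rx": 0,"ry": 0,"rz": 0.16,"hand": 0.4},
    {"x": 0,"y": 0,"z": 0,"rx": 0,"ry": 0,"rz": 0.157,"hand": 0.4},
    {"x": -15,"y": -58,"z": 0,"rx": 0,"ry": 0,"rz": 0,"hand": 0.4},
    {"x": -15,"y": -58,"z": 0,"rx": 0,"ry": 0,"rz": 0,"hand": 0.4},
    {"x": -15,"y": -58,"z": 0,"rx": 0,"ry": 0,"rz": 0,"hand": 0.4},
    {"x": -15,"y": -58,"z": 0,"rx": 0,"ry": 0,"rz": 0,"hand": 0.4},
    {"x": -15,"y": -58,"z": 0,"rx": 0,"ry": 0,"rz": 0,"hand": 0.4}
  ]
}}

```text
time_s: 11.85
tool_pos: [0.4797, -0.0803, 0.1841]
eef_rot: [[0.917, -0.399, -0.002], [-0.399, -0.917, 0.001], [-0.003, -0.0, -1.0]]
ft_force: [0.1, -0.7, -0.6]
finger_gap: 0.0337
grasp_force: 0.0
```

Request:
{"op": "servo_tool", "data": {
  "targets": [
    {"x": -15,"y": -58,"z": 0,"rx": 0,"ry": 0,"rz": 0,"hand": 0.4},
    {"x": -15,"y": -58,"z": 0,"rx": 0,"ry": 0,"rz": 0,"hand": 0.4},
    {"x": -15,"y": -58,"z": 0,"rx": 0,"ry": 0,"rz": 0,"hand": 0.4},
    {"x": -14,"y": -55,"z": 0,"rx": 0,"ry": 0,"rz": 0,"hand": 0.4},
    {"x": 0,"y": 0,"z": 0,"rx": 0,"ry": 0,"rz": 0,"hand": 0.4},
    {"x": 0,"y": 0,"z": 0,"rx": 0,"ry": 0,"rz": 0,"hand": 0.4},
    {"x": 0,"y": 0,"z": 0,"rx": 0,"ry": 0,"rz": 0,"hand": 0.4}
  ]
}}

```text
time_s: 12.72
tool_pos: [0.5172, 0.1498, 0.1847]
eef_rot: [[0.916, -0.4, -0.002], [-0.4, -0.916, -0.0], [-0.001, 0.001, -1.0]]
ft_force: [0.7, -0.4, 0.4]
finger_gap: 0.0342
grasp_force: 0.0
```

```bash
python3 - <<'E'
from m import *
p=snapshot("side"); W=cloud(p); h=cv2.cvtColor(p["color"],cv2.COLOR_BGR2HSV)
k=(W[...,1]<-.34)&(W[...,1]>-.41)&(W[...,0]>.4)&(W[...,0]<.47)&(W[...,2]>.058)&(W[...,2]<.13)
w=W[k]; print(len(w),"blue top z",np.percentile(w,[1,50,99],axis=0) if len(w) else 0)
p=snapshot("wrist"); meas(cloud(p),p["color"])
go((.5198,.155,.088),-.412)
E
```

```text
0 blue top z 0
guard 16912 c [520.2 127.7] size [219.4  65.9] long-axis deg 88.51 z 0.0593
rim 4021 c [521. 137.] size [243.2  76.4] long-axis deg 88.15 z 0.0671
cover 7561 c [562.1 -87.7] size [120.4  58.4] long-axis deg 84.26 z 0.0044
grip 3005 c [526.6 -27.3] size [192.3  12.7] long-axis deg -0.56 z 0.0265
grip 251 c [ 558.9 -121.9] size [12.7 12.5] long-axis deg 79.14 z 0.0234
handletop 562 c [520.5 154.7] size [21.1 11.9] long-axis deg -22.57 z 0.1148
handletop 553 c [525.7 208.1] size [21.5 11.9] long-axis deg 24.48 z 0.1147
yellow 1147 c [510.4 229. ] size [66.7 22. ] long-axis deg -53.5 z 0.1088
blue 2 c [488.8 256.1] size [2.9 0. ] long-axis deg 89.49 z 0.085
red 696 c [520.4 154.2] size [21.2 11.2] long-axis deg -23.48 z 0.1145
t 12.82 pos [0.5176 0.1497 0.1851] gap 0.0342 F [-0.7  0.4 -0.3] 
rot [[0.916, -0.401, -0.001], [-0.401, -0.916, -0.0], [-0.001, 0.0, -1.0]] q [ 0.07  0.5   1.71 -0.    0.93  2.06]
yaw now -0.413 turn rotvec [ 0.     0.001 -0.001] then shift mm [-0.1 -5.7 97.1]
```

Request:
{"op": "servo_tool", "data": {
  "targets": [
    {"x": 0,"y": -5.5,"z": 30,"rx": 0,"ry": 0,"rz": 0,"hand": 0.4},
    {"x": 0,"y": 0,"z": 37,"rx": 0,"ry": 0,"rz": 0,"hand": 0.4},
    {"x": 0,"y": 0,"z": 30,"rx": 0,"ry": 0,"rz": 0,"hand": 0.4},
    {"x": 0,"y": 0,"z": 0,"rx": 0,"ry": 0,"rz": 0,"hand": 0.4},
    {"x": 0,"y": 0,"z": 0,"rx": 0,"ry": 0,"rz": 0,"hand": 0.0},
    {"x": 0,"y": 0,"z": 0,"rx": 0,"ry": 0,"rz": 0,"hand": 0.0},
    {"x": 0,"y": 0,"z": 0,"rx": 0,"ry": 0,"rz": 0,"hand": 0.0},
    {"x": 0,"y": 0,"z": -3,"rx": 0,"ry": 0,"rz": 0,"hand": 0.0}
  ]
}}

```text
time_s: 13.82
tool_pos: [0.52, 0.1563, 0.0919]
eef_rot: [[0.917, -0.399, 0.001], [-0.399, -0.917, 0.0], [0.001, -0.0, -1.0]]
ft_force: [0.0, -0.3, 0.0]
finger_gap: 0.0111
grasp_force: 59.8
```

```bash
python3 - <<'E'
from m import *
p=snapshot("top"); W=cloud(p); cv2.imwrite("pics/top1.png",p["color"])
k=(W[...,1]<-.34)&(W[...,1]>-.42)&(W[...,0]>.38)&(W[...,0]<.65)&(W[...,2]>.09)&(W[...,2]<.13)
comp(W,k,"on rack")
go((.521,.155,.1),-.025)
E
```

```text
on rack 85 c [ 430.9 -377.9] size [21.4 11.7] long-axis deg 0.05 z 0.1058
t 13.88 pos [0.5202 0.1563 0.0922] gap 0.0114 F [ 0.3 -0.6 -1.2] 
rot [[0.917, -0.399, 0.001], [-0.399, -0.917, 0.0], [0.001, -0.001, -1.0]] q [0.09 0.65 1.76 0.   0.72 2.07]
yaw now -0.41 turn rotvec [-0.    -0.001 -0.385] then shift mm [ 0.9  1.3 -7.8]
```

Blue is seated in the rack. Next I'll turn red in line with its slot and draw it out.

Request:
{"op": "servo_tool", "data": {
  "targets": [
    {"x": 0,"y": 0,"z": 0,"rx": 0,"ry": 0,"rz": -0.13,"hand": 0.0},
    {"x": 0,"y": 0,"z": 0,"rx": 0,"ry": 0,"rz": -0.13,"hand": 0.0},
    {"x": 0,"y": 0,"z": 0,"rx": 0,"ry": 0,"rz": -0.125,"hand": 0.0},
    {"x": 1,"y": 1,"z": -3,"rx": 0,"ry": 0,"rz": 0,"hand": 0.0},
    {"x": 0,"y": 0,"z": -4,"rx": 0,"ry": 0,"rz": 0,"hand": 0.0},
    {"x": 0,"y": 0,"z": -5,"rx": 0,"ry": 0,"rz": 0,"hand": 0.0},
    {"x": 0,"y": 0,"z": -3,"rx": 0,"ry": 0,"rz": 0,"hand": 0.0}
  ]
}}

```text
time_s: 14.75
tool_pos: [0.521, 0.1552, 0.1069]
eef_rot: [[1.0, -0.026, 0.001], [-0.026, -1.0, 0.0], [0.001, -0.0, -1.0]]
ft_force: [-0.2, 0.2, -0.0]
finger_gap: 0.0113
grasp_force: 59.6
```

Request:
{"op": "servo_tool", "data": {
  "targets": [
    {"x": 0,"y": 0,"z": -10,"rx": 0,"ry": 0,"rz": 0,"hand": 0.0},
    {"x": 0,"y": 0,"z": -20,"rx": 0,"ry": 0,"rz": 0,"hand": 0.0},
    {"x": 0,"y": 0,"z": -30,"rx": 0,"ry": 0,"rz": 0,"hand": 0.0},
    {"x": 0,"y": 0,"z": -27,"rx": 0,"ry": 0,"rz": 0,"hand": 0.0},
    {"x": 0,"y": 0,"z": 0,"rx": 0,"ry": 0,"rz": -0.0925,"hand": 0.0},
    {"x": -7,"y": 53,"z": 0,"rx": 0,"ry": 0,"rz": 0,"hand": 0.0},
    {"x": -7,"y": 53,"z": 0,"rx": 0,"ry": 0,"rz": 0,"hand": 0.0},
    {"x": -7,"y": 53,"z": 0,"rx": 0,"ry": 0,"rz": 0,"hand": 0.0}
  ]
}}

```text
time_s: 15.75
tool_pos: [0.5105, -0.0062, 0.194]
eef_rot: [[0.998, 0.068, 0.001], [0.068, -0.998, -0.0], [0.001, 0.0, -1.0]]
ft_force: [0.1, -0.6, -0.4]
finger_gap: 0.0111
grasp_force: 59.5
```

Request:
{"op": "servo_tool", "data": {
  "targets": [
    {"x": -7,"y": 53,"z": 0,"rx": 0,"ry": 0,"rz": 0,"hand": 0.0},
    {"x": -7,"y": 53,"z": 0,"rx": 0,"ry": 0,"rz": 0,"hand": 0.0},
    {"x": -7,"y": 53,"z": 0,"rx": 0,"ry": 0,"rz": 0,"hand": 0.0},
    {"x": -7,"y": 53,"z": 0,"rx": 0,"ry": 0,"rz": 0,"hand": 0.0},
    {"x": -7,"y": 53,"z": 0,"rx": 0,"ry": 0,"rz": 0,"hand": 0.0},
    {"x": -7,"y": 40,"z": 0,"rx": 0,"ry": 0,"rz": 0,"hand": 0.0},
    {"x": 0,"y": 10,"z": 20,"rx": 0,"ry": 0,"rz": 0,"hand": 0.0},
    {"x": 0,"y": 0,"z": 0,"rx": 0,"ry": 0,"rz": 0,"hand": 0.0}
  ]
}}

```text
time_s: 16.75
tool_pos: [0.4885, -0.3208, 0.1714]
eef_rot: [[0.998, 0.066, -0.004], [0.066, -0.998, 0.004], [-0.003, -0.004, -1.0]]
ft_force: [-0.7, 0.1, -1.2]
finger_gap: 0.0113
grasp_force: 59.5
```

Request:
{"op": "servo_tool", "data": {
  "targets": [
    {"x": 0,"y": 0,"z": 0,"rx": 0,"ry": 0,"rz": 0,"hand": 0.0},
    {"x": 0,"y": 0,"z": 0,"rx": 0,"ry": 0,"rz": 0,"hand": 0.0}
  ]
}}

```text
time_s: 17.0
tool_pos: [0.4902, -0.3206, 0.1737]
eef_rot: [[0.998, 0.069, -0.0], [0.069, -0.998, 0.0], [-0.0, -0.0, -1.0]]
ft_force: [1.1, 0.6, -0.7]
finger_gap: 0.0113
grasp_force: 59.5
```

```bash
python3 - <<'E'
from m import *
p=snapshot("wrist"); s=st(); held(p,s,(0,9)); rackm(p)
go((.4867,-.3752,.155),.0665)
E
```

```text
t 17.05 pos [ 0.4903 -0.3208  0.1738] gap 0.0115 F [ 0.1  1.3 -0. ] 
rot [[0.998, 0.069, 0.0], [0.069, -0.998, -0.0], [0.0, 0.0, -1.0]] q [-0.77  0.57  1.6   0.    0.97  0.73]
held top (tool mm) [[-10.6, -4.8, -26.7], [0.7, 0.6, -25.3], [9.9, 6.3, -23.4]]
blade 277 [[7.6, -1.4, 41.5], [16.1, 1.1, 43.9], [18.1, 3.3, 73.5]]
racktop 10890 c [ 520.3 -372.8] size [217.7  40.6] long-axis deg 3.85 z 0.052
bright top 136.0
slot 847 c [ 594.6 -369. ] size [42.7  9.8] long-axis deg 3.58 z 0.052
slot 736 c [ 540.5 -372.6] size [43.1 10.2] long-axis deg 3.69 z 0.052
slot 2102 c [ 458.3 -374.9] size [118.5  44. ] long-axis deg 0.05 z 0.052
slot 628 c [ 487. -376.] size [43.3 10.2] long-axis deg 3.51 z 0.052
slot 68 c [ 449.7 -381. ] size [10.3  4.2] long-axis deg 7.36 z 0.052
t 17.05 pos [ 0.4903 -0.3208  0.1738] gap 0.0115 F [ 0.1  1.3 -0. ] 
rot [[0.998, 0.069, 0.0], [0.069, -0.998, -0.0], [0.0, 0.0, -1.0]] q [-0.77  0.57  1.6   0.    0.97  0.73]
yaw now 0.069 turn rotvec [ 0.    -0.     0.002] then shift mm [-7.2 54.  18.8]
```

Request:
{"op": "servo_tool", "data": {
  "targets": [
    {"x": -3,"y": 30,"z": 0,"rx": 0,"ry": 0,"rz": 0.004,"hand": 0.0},
    {"x": -3.6,"y": 24,"z": 10,"rx": 0,"ry": 0,"rz": 0,"hand": 0.0},
    {"x": 0,"y": 0,"z": 10,"rx": 0,"ry": 0,"rz": 0,"hand": 0.0},
    {"x": 0,"y": 0,"z": 5,"rx": 0,"ry": 0,"rz": 0,"hand": 0.0},
    {"x": 0,"y": 0,"z": 0,"rx": 0,"ry": 0,"rz": 0,"hand": 0.0},
    {"x": 0,"y": 0,"z": 0,"rx": 0,"ry": 0,"rz": 0,"hand": 0.0}
  ]
}}

```text
time_s: 17.8
tool_pos: [0.487, -0.3757, 0.1484]
eef_rot: [[0.998, 0.064, -0.0], [0.064, -0.998, 0.0], [-0.0, -0.0, -1.0]]
ft_force: [0.6, 0.3, 0.1]
finger_gap: 0.0112
grasp_force: 59.5
```

```bash
python3 - <<'E'
from m import *
p=snapshot("wrist"); s=st(); held(p,s,(0,9)); rackm(p)
go((.4872,-.3752,.155),.0665)
E
```

```text
t 17.85 pos [ 0.4871 -0.3759  0.1486] gap 0.0114 F [-0.2  0.3 -0.7] 
rot [[0.998, 0.064, 0.0], [0.064, -0.998, -0.0], [0.0, 0.0, -1.0]] q [-0.84  0.64  1.55  0.    0.96  0.67]
held top (tool mm) [[-10.5, -4.7, -26.5], [0.6, 0.7, -25.2], [9.8, 6.5, -23.4]]
blade 275 [[7.5, -1.3, 41.7], [16.1, 1.1, 44.1], [18.0, 3.4, 73.3]]
racktop 11726 c [ 543.3 -371.6] size [170.8  40. ] long-axis deg 3.63 z 0.052
bright top 135.0
slot 426 c [ 594.6 -368.8] size [42.2 10.1] long-axis deg 3.69 z 0.052
slot 88 c [ 547.2 -367.4] size [28.4  0.7] long-axis deg 3.33 z 0.052
slot 139 c [ 523.  -373.7] size [9.1 7. ] long-axis deg -86.32 z 0.052
slot 119 c [ 487.6 -372.7] size [30.4  3. ] long-axis deg 3.51 z 0.052
slot 131 c [ 491.6 -377.5] size [11.3  5.8] long-axis deg 3.69 z 0.052
slot 3304 c [ 431.8 -374.8] size [65.2 44. ] long-axis deg 0.06 z 0.052
t 17.85 pos [ 0.4871 -0.3759  0.1486] gap 0.0114 F [-0.2  0.3 -0.7] 
rot [[0.998, 0.064, 0.0], [0.064, -0.998, -0.0], [0.0, 0.0, -1.0]] q [-0.84  0.64  1.55  0.    0.96  0.67]
yaw now 0.064 turn rotvec [ 0.    -0.    -0.003] then shift mm [ 0.2 -0.7 -6.4]
```

Aligned. Lowering now: 64 mm of travel, with a force check.

Request:
{"op": "servo_tool", "data": {
  "targets": [
    {"x": 0,"y": -0.6,"z": 8,"rx": 0,"ry": 0,"rz": 0,"hand": 0.0},
    {"x": 0,"y": 0,"z": 8,"rx": 0,"ry": 0,"rz": 0,"hand": 0.0},
    {"x": 0,"y": 0,"z": 8,"rx": 0,"ry": 0,"rz": 0,"hand": 0.0},
    {"x": 0,"y": 0,"z": 8,"rx": 0,"ry": 0,"rz": 0,"hand": 0.0},
    {"x": 0,"y": 0,"z": 8,"rx": 0,"ry": 0,"rz": 0,"hand": 0.0}
  ]
}}

```text
time_s: 18.48
tool_pos: [0.4867, -0.3757, 0.1076]
eef_rot: [[0.998, 0.063, -0.0], [0.063, -0.998, 0.0], [-0.0, -0.0, -1.0]]
ft_force: [-0.2, -0.8, -1.1]
finger_gap: 0.0112
grasp_force: 59.5
```

Request:
{"op": "servo_tool", "data": {
  "targets": [
    {"x": 0,"y": 0,"z": 12,"rx": 0,"ry": 0,"rz": 0,"hand": 0.0},
    {"x": 0,"y": 0,"z": 9,"rx": 0,"ry": 0,"rz": 0,"hand": 0.0},
    {"x": 0,"y": 0,"z": 3,"rx": 0,"ry": 0,"rz": 0,"hand": 0.0},
    {"x": 0,"y": 0,"z": 0,"rx": 0,"ry": 0,"rz": 0,"hand": 0.0}
  ]
}}

```text
time_s: 18.98
tool_pos: [0.4865, -0.3753, 0.0839]
eef_rot: [[0.998, 0.063, -0.001], [0.063, -0.998, 0.001], [-0.001, -0.001, -1.0]]
ft_force: [1.0, 0.8, -0.8]
finger_gap: 0.0114
grasp_force: 59.5
```

Request:
{"op": "servo_tool", "data": {
  "targets": [
    {"x": 0,"y": 0,"z": 1,"rx": 0,"ry": 0,"rz": 0,"hand": 0.4},
    {"x": 0,"y": 0,"z": 0,"rx": 0,"ry": 0,"rz": 0,"hand": 0.4},
    {"x": 0,"y": 0,"z": -20,"rx": 0,"ry": 0,"rz": 0,"hand": 0.4},
    {"x": 0,"y": 0,"z": -40,"rx": 0,"ry": 0,"rz": 0,"hand": 0.4},
    {"x": 0,"y": 0,"z": -41,"rx": 0,"ry": 0,"rz": 0,"hand": 0.4},
    {"x": 0,"y": 0,"z": 0,"rx": 0,"ry": 0,"rz": -0.181,"hand": 0.4},
    {"x": 0,"y": 0,"z": 0,"rx": 0,"ry": 0,"rz": -0.181,"hand": 0.4},
    {"x": 28,"y": -52,"z": 0,"rx": 0,"ry": 0,"rz": 0,"hand": 0.4}
  ]
}}

```text
time_s: 19.98
tool_pos: [0.492, -0.3207, 0.1853]
eef_rot: [[0.912, 0.409, 0.004], [0.409, -0.912, -0.005], [0.002, 0.006, -1.0]]
ft_force: [0.4, 2.1, -0.1]
finger_gap: 0.0342
grasp_force: 0.0
```

Request:
{"op": "servo_tool", "data": {
  "targets": [
    {"x": 28,"y": -52,"z": 0,"rx": 0,"ry": 0,"rz": 0,"hand": 0.4},
    {"x": 28,"y": -52,"z": 0,"rx": 0,"ry": 0,"rz": 0,"hand": 0.4},
    {"x": 28,"y": -52,"z": 0,"rx": 0,"ry": 0,"rz": 0,"hand": 0.4},
    {"x": 28,"y": -52,"z": 0,"rx": 0,"ry": 0,"rz": 0,"hand": 0.4},
    {"x": 28,"y": -52,"z": 0,"rx": 0,"ry": 0,"rz": 0,"hand": 0.4},
    {"x": 28,"y": -52,"z": 0,"rx": 0,"ry": 0,"rz": 0,"hand": 0.4},
    {"x": 28,"y": -52,"z": 0,"rx": 0,"ry": 0,"rz": 0,"hand": 0.4},
    {"x": 28,"y": -52,"z": 0,"rx": 0,"ry": 0,"rz": 0,"hand": 0.4}
  ]
}}

```text
time_s: 20.98
tool_pos: [0.5237, 0.1565, 0.185]
eef_rot: [[0.911, 0.413, 0.002], [0.413, -0.911, -0.0], [0.002, 0.001, -1.0]]
ft_force: [0.6, -0.6, -0.1]
finger_gap: 0.0342
grasp_force: 0.0
```

Request:
{"op": "servo_tool", "data": {
  "targets": [
    {"x": 24,"y": -44,"z": 0,"rx": 0,"ry": 0,"rz": 0,"hand": 0.4},
    {"x": 0,"y": 0,"z": 0,"rx": 0,"ry": 0,"rz": 0,"hand": 0.4},
    {"x": 0,"y": 0,"z": 0,"rx": 0,"ry": 0,"rz": 0,"hand": 0.4},
    {"x": 0,"y": 0,"z": 0,"rx": 0,"ry": 0,"rz": 0,"hand": 0.4}
  ]
}}

```text
time_s: 21.48
tool_pos: [0.527, 0.2032, 0.1844]
eef_rot: [[0.912, 0.411, -0.0], [0.411, -0.912, -0.0], [-0.0, 0.0, -1.0]]
ft_force: [0.1, 0.5, -0.0]
finger_gap: 0.0342
grasp_force: 0.0
```

```bash
python3 - <<'E'
from m import *
p=snapshot("top"); W=cloud(p)
k=(W[...,1]<-.34)&(W[...,1]>-.42)&(W[...,0]>.38)&(W[...,0]<.65)&(W[...,2]>.09)&(W[...,2]<.13)
comp(W,k,"on rack")
p=snapshot("wrist"); meas(cloud(p),p["color"])
go((.5255,.2082,.088),.425)
E
```

```text
on rack 79 c [ 485.3 -374.3] size [21.2 11. ] long-axis deg 1.65 z 0.1055
on rack 86 c [ 431.  -378.1] size [21.3 12.6] long-axis deg -1.26 z 0.1044
guard 13916 c [520.1 127.3] size [219.4  65.9] long-axis deg 88.49 z 0.0593
rim 2930 c [521.  136.6] size [244.5  75.9] long-axis deg 88.23 z 0.067
rim 32 c [486.8  90.4] size [12.7  1.3] long-axis deg -89.84 z 0.0661
cover 3353 c [561.6 -94.1] size [135.2  58.3] long-axis deg 83.99 z 0.0044
grip 1761 c [556.8 -26.8] size [153.7  10.2] long-axis deg 0.63 z 0.0265
grip 32 c [433.2 -24.1] size [10.8  5.6] long-axis deg 55.26 z 0.0273
handletop 572 c [526.1 209.3] size [21.  11.5] long-axis deg 24.34 z 0.1148
yellow 752 c [524.1 230.3] size [78.9 58.7] long-axis deg 0.21 z 0.1144
t 21.57 pos [0.5271 0.2032 0.1844] gap 0.0341 F [-0.3 -0.  -0.4] 
rot [[0.912, 0.411, -0.0], [0.411, -0.912, -0.0], [-0.0, 0.0, -1.0]] q [ 0.17  0.53  1.65 -0.    0.96  1.32]
yaw now 0.423 turn rotvec [ 0.     0.    -0.002] then shift mm [ 0.6 -5.2 96.4]
```

Request:
{"op": "servo_tool", "data": {
  "targets": [
    {"x": 0.8,"y": -5.7,"z": 30,"rx": 0,"ry": 0,"rz": 0,"hand": 0.4},
    {"x": 0,"y": 0,"z": 37,"rx": 0,"ry": 0,"rz": 0,"hand": 0.4},
    {"x": 0,"y": 0,"z": 29,"rx": 0,"ry": 0,"rz": 0,"hand": 0.4},
    {"x": 0,"y": 0,"z": 0,"rx": 0,"ry": 0,"rz": 0,"hand": 0.4},
    {"x": 0,"y": 0,"z": 0,"rx": 0,"ry": 0,"rz": 0,"hand": 0.0},
    {"x": 0,"y": 0,"z": 0,"rx": 0,"ry": 0,"rz": 0,"hand": 0.0},
    {"x": 0,"y": 0,"z": 0,"rx": 0,"ry": 0,"rz": 0,"hand": 0.0},
    {"x": 0,"y": 0,"z": -3,"rx": 0,"ry": 0,"rz": 0,"hand": 0.0}
  ]
}}

```text
time_s: 22.58
tool_pos: [0.5254, 0.2101, 0.0919]
eef_rot: [[0.911, 0.413, 0.0], [0.413, -0.911, 0.0], [0.0, 0.0, -1.0]]
ft_force: [-1.2, -0.1, -0.5]
finger_gap: 0.011
grasp_force: 59.9
```

```bash
python3 - <<'E'
from m import *
go((.523,.2085,.1),-.025)
E
```

```text
t 22.57 pos [0.5254 0.2101 0.0919] gap 0.011 F [-1.2 -0.1 -0.5] 
rot [[0.911, 0.413, 0.0], [0.413, -0.911, 0.0], [0.0, 0.0, -1.0]] q [0.18 0.67 1.71 0.   0.76 1.33]
yaw now 0.425 turn rotvec [-0.    -0.001  0.45 ] then shift mm [-2.4  1.7 -8.1]
```

Request:
{"op": "servo_tool", "data": {
  "targets": [
    {"x": 0,"y": 0,"z": 0,"rx": 0,"ry": 0,"rz": 0.15,"hand": 0.0},
    {"x": 0,"y": 0,"z": 0,"rx": 0,"ry": 0,"rz": 0.15,"hand": 0.0},
    {"x": 0,"y": 0,"z": 0,"rx": 0,"ry": 0,"rz": 0.15,"hand": 0.0},
    {"x": -2.4,"y": 1,"z": -3,"rx": 0,"ry": 0,"rz": 0,"hand": 0.0},
    {"x": 0,"y": 0,"z": -4,"rx": 0,"ry": 0,"rz": 0,"hand": 0.0},
    {"x": 0,"y": 0,"z": -5,"rx": 0,"ry": 0,"rz": 0,"hand": 0.0},
    {"x": 0,"y": 0,"z": -3,"rx": 0,"ry": 0,"rz": 0,"hand": 0.0}
  ]
}}

```text
time_s: 23.45
tool_pos: [0.5232, 0.2092, 0.1069]
eef_rot: [[1.0, -0.024, 0.001], [-0.024, -1.0, 0.0], [0.001, -0.0, -1.0]]
ft_force: [0.0, 0.4, -0.9]
finger_gap: 0.0113
grasp_force: 59.7
```

Request:
{"op": "servo_tool", "data": {
  "targets": [
    {"x": 0,"y": 0,"z": -10,"rx": 0,"ry": 0,"rz": 0,"hand": 0.0},
    {"x": 0,"y": 0,"z": -20,"rx": 0,"ry": 0,"rz": 0,"hand": 0.0},
    {"x": 0,"y": 0,"z": -30,"rx": 0,"ry": 0,"rz": 0,"hand": 0.0},
    {"x": 0,"y": 0,"z": -27,"rx": 0,"ry": 0,"rz": 0,"hand": 0.0},
    {"x": 0,"y": 0,"z": 0,"rx": 0,"ry": 0,"rz": -0.089,"hand": 0.0},
    {"x": -2,"y": 55,"z": 0,"rx": 0,"ry": 0,"rz": 0,"hand": 0.0},
    {"x": -2,"y": 55,"z": 0,"rx": 0,"ry": 0,"rz": 0,"hand": 0.0},
    {"x": -2,"y": 55,"z": 0,"rx": 0,"ry": 0,"rz": 0,"hand": 0.0}
  ]
}}

```text
time_s: 24.45
tool_pos: [0.5276, 0.0427, 0.194]
eef_rot: [[0.998, 0.065, 0.001], [0.065, -0.998, -0.0], [0.001, 0.0, -1.0]]
ft_force: [0.8, 0.1, -0.5]
finger_gap: 0.0112
grasp_force: 59.7
```

Request:
{"op": "servo_tool", "data": {
  "targets": [
    {"x": -2,"y": 55,"z": 0,"rx": 0,"ry": 0,"rz": 0,"hand": 0.0},
    {"x": -2,"y": 55,"z": 0,"rx": 0,"ry": 0,"rz": 0,"hand": 0.0},
    {"x": -2,"y": 55,"z": 0,"rx": 0,"ry": 0,"rz": 0,"hand": 0.0},
    {"x": -2,"y": 55,"z": 0,"rx": 0,"ry": 0,"rz": 0,"hand": 0.0},
    {"x": -2,"y": 55,"z": 0,"rx": 0,"ry": 0,"rz": 0,"hand": 0.0},
    {"x": -2,"y": 55,"z": 0,"rx": 0,"ry": 0,"rz": 0,"hand": 0.0},
    {"x": -2,"y": 50,"z": 0,"rx": 0,"ry": 0,"rz": 0,"hand": 0.0},
    {"x": 0,"y": 36,"z": 15,"rx": 0,"ry": 0,"rz": 0,"hand": 0.0}
  ]
}}

```text
time_s: 25.45
tool_pos: [0.5408, -0.3753, 0.1801]
eef_rot: [[0.998, 0.063, 0.003], [0.063, -0.998, -0.003], [0.003, 0.004, -1.0]]
ft_force: [0.6, 0.6, -1.2]
finger_gap: 0.0114
grasp_force: 59.8
```

Request:
{"op": "servo_tool", "data": {
  "targets": [
    {"x": 0,"y": 0,"z": 25,"rx": 0,"ry": 0,"rz": 0,"hand": 0.0},
    {"x": 0,"y": 0,"z": 0,"rx": 0,"ry": 0,"rz": 0,"hand": 0.0},
    {"x": 0,"y": 0,"z": 0,"rx": 0,"ry": 0,"rz": 0,"hand": 0.0},
    {"x": 0,"y": 0,"z": 0,"rx": 0,"ry": 0,"rz": 0,"hand": 0.0}
  ]
}}

```text
time_s: 25.95
tool_pos: [0.541, -0.3718, 0.1548]
eef_rot: [[0.998, 0.065, 0.002], [0.065, -0.998, -0.002], [0.001, 0.002, -1.0]]
ft_force: [-0.2, -1.0, -0.7]
finger_gap: 0.0113
grasp_force: 59.7
```

```bash
python3 - <<'E'
from m import *
p=snapshot("wrist"); s=st(); held(p,s,(18,35)); rackm(p)
go((.541,-.3720,.148),.0645)
E
```

```text
t 26.0 pos [ 0.541  -0.3718  0.1547] gap 0.0111 F [ 0.9 -1.  -0.1] 
rot [[0.998, 0.065, 0.002], [0.065, -0.998, -0.002], [0.001, 0.002, -1.0]] q [-0.77  0.68  1.43 -0.    1.03  0.73]
held top (tool mm) [[-10.5, -4.6, -26.8], [1.0, 1.2, -25.4], [10.2, 6.7, -23.5]]
blade 280 [[7.7, -1.5, 41.4], [16.4, 0.8, 43.6], [18.5, 3.2, 72.8]]
racktop 7196 c [ 519.7 -373.1] size [218.8  39.8] long-axis deg 3.68 z 0.052
bright top 135.0
slot 163 c [ 580.7 -370.1] size [14.9 10. ] long-axis deg 3.4 z 0.052
slot 46 c [ 553.  -367.1] size [16.7  0.7] long-axis deg 3.44 z 0.052
slot 171 c [ 537.9 -374.4] size [25.2  6. ] long-axis deg 4.04 z 0.052
slot 60 c [ 529.7 -369.6] size [11.2  3. ] long-axis deg 3.58 z 0.052
slot 4466 c [ 457.7 -374.9] size [117.6  44. ] long-axis deg 0.05 z 0.052
t 26.0 pos [ 0.541  -0.3718  0.1547] gap 0.0111 F [ 0.9 -1.  -0.1] 
rot [[0.998, 0.065, 0.002], [0.065, -0.998, -0.002], [0.001, 0.002, -1.0]] q [-0.77  0.68  1.43 -0.    1.03  0.73]
yaw now 0.065 turn rotvec [ 0.002 -0.001  0.001] then shift mm [0.  0.2 6.7]
```

Aligned, lowering.

Request:
{"op": "servo_tool", "data": {
  "targets": [
    {"x": -0.5,"y": 0,"z": 12,"rx": 0,"ry": 0,"rz": 0,"hand": 0.0},
    {"x": 0,"y": 0,"z": 9,"rx": 0,"ry": 0,"rz": 0,"hand": 0.0},
    {"x": 0,"y": 0,"z": 8,"rx": 0,"ry": 0,"rz": 0,"hand": 0.0},
    {"x": 0,"y": 0,"z": 8,"rx": 0,"ry": 0,"rz": 0,"hand": 0.0},
    {"x": 0,"y": 0,"z": 9,"rx": 0,"ry": 0,"rz": 0,"hand": 0.0}
  ]
}}

```text
time_s: 26.62
tool_pos: [0.5398, -0.372, 0.1066]
eef_rot: [[0.998, 0.064, -0.0], [0.064, -0.998, 0.0], [-0.0, -0.0, -1.0]]
ft_force: [-0.4, 0.5, -0.8]
finger_gap: 0.0113
grasp_force: 59.7
```

Request:
{"op": "servo_tool", "data": {
  "targets": [
    {"x": 0,"y": 0,"z": 12,"rx": 0,"ry": 0,"rz": 0,"hand": 0.0},
    {"x": 0,"y": 0,"z": 9,"rx": 0,"ry": 0,"rz": 0,"hand": 0.0},
    {"x": 0,"y": 0,"z": 2,"rx": 0,"ry": 0,"rz": 0,"hand": 0.0},
    {"x": 0,"y": 0,"z": 0,"rx": 0,"ry": 0,"rz": 0,"hand": 0.0}
  ]
}}

```text
time_s: 27.12
tool_pos: [0.5397, -0.372, 0.0842]
eef_rot: [[0.998, 0.064, -0.0], [0.064, -0.998, 0.0], [-0.0, -0.0, -1.0]]
ft_force: [-0.5, -0.5, 0.1]
finger_gap: 0.0111
grasp_force: 59.7
```

Request:
{"op": "servo_tool", "data": {
  "targets": [
    {"x": 0,"y": 0,"z": 1,"rx": 0,"ry": 0,"rz": 0,"hand": 0.4},
    {"x": 0,"y": 0,"z": 0,"rx": 0,"ry": 0,"rz": 0,"hand": 0.4},
    {"x": 0,"y": 0,"z": -20,"rx": 0,"ry": 0,"rz": 0,"hand": 0.4},
    {"x": 0,"y": 0,"z": -40,"rx": 0,"ry": 0,"rz": 0,"hand": 0.4},
    {"x": 0,"y": 0,"z": -41,"rx": 0,"ry": 0,"rz": 0,"hand": 0.4},
    {"x": -40,"y": -40,"z": 0,"rx": 0,"ry": 0,"rz": 0,"hand": 0.4},
    {"x": -40,"y": -45,"z": 0,"rx": 0,"ry": 0,"rz": 0,"hand": 0.4}
  ]
}}

```text
time_s: 28.0
tool_pos: [0.4544, -0.2926, 0.1867]
eef_rot: [[0.998, 0.064, 0.004], [0.064, -0.998, -0.004], [0.003, 0.004, -1.0]]
ft_force: [0.4, 0.7, -0.5]
finger_gap: 0.0342
grasp_force: 0.0
```

Request:
{"op": "servo_tool", "data": {
  "targets": [
    {"x": 0,"y": -55,"z": 0,"rx": 0,"ry": 0,"rz": 0,"hand": 0.4},
    {"x": 0,"y": -55,"z": 0,"rx": 0,"ry": 0,"rz": 0,"hand": 0.4},
    {"x": 0,"y": -30,"z": 0,"rx": 0,"ry": 0,"rz": 0,"hand": 0.4},
    {"x": 0,"y": 0,"z": 0,"rx": 0,"ry": 0,"rz": 0,"hand": 0.4},
    {"x": 0,"y": 0,"z": 0,"rx": 0,"ry": 0,"rz": 0,"hand": 0.4}
  ]
}}

```text
time_s: 28.62
tool_pos: [0.4466, -0.1537, 0.1854]
eef_rot: [[0.998, 0.064, 0.003], [0.064, -0.998, -0.002], [0.003, 0.002, -1.0]]
ft_force: [0.3, -0.3, 0.9]
finger_gap: 0.0341
grasp_force: 0.0
```

```bash
python3 - <<'E'
from m import *
p=snapshot("top"); W=cloud(p); cv2.imwrite("pics/top2.png",p["color"])
k=(W[...,1]<-.34)&(W[...,1]>-.42)&(W[...,0]>.38)&(W[...,0]<.65)&(W[...,2]>.09)&(W[...,2]<.13)
comp(W,k,"on rack"); 
p=snapshot("wrist"); W=cloud(p); meas(W,p["color"]); cv2.imwrite("pics/w5.png",p["color"])
st()
E
```

```text
on rack 93 c [ 538.2 -370.9] size [21.7 13.8] long-axis deg 1.32 z 0.1056
on rack 82 c [ 485.2 -374.4] size [21.3 10.7] long-axis deg 1.01 z 0.1052
on rack 86 c [ 431.  -377.8] size [21.5 12.3] long-axis deg -4.72 z 0.1055
guard 3217 c [518.5  44. ] size [66.3 41.6] long-axis deg -1.64 z 0.0592
rim 1089 c [518.3  35.5] size [73.1 44.3] long-axis deg -2.73 z 0.0668
rack 8778 c [ 510.4 -373.3] size [222.3  42.5] long-axis deg 3.87 z 0.0513
cover 15958 c [ 556.7 -139.3] size [208.3  58.5] long-axis deg 84.19 z 0.0043
grip 2670 c [517.5 -27.8] size [174.1  13.7] long-axis deg -0.68 z 0.0266
grip 815 c [ 556.9 -139.1] size [44.5 12.4] long-axis deg 84.08 z 0.0238
t 28.73 pos [ 0.4464 -0.1541  0.1849] gap 0.0343 F [-0.1  0.   0.1] 
rot [[0.998, 0.063, 0.002], [0.063, -0.998, -0.001], [0.002, 0.002, -1.0]] q [-0.57  0.42  1.87 -0.    0.84  0.94]
```

View pics/w5.png

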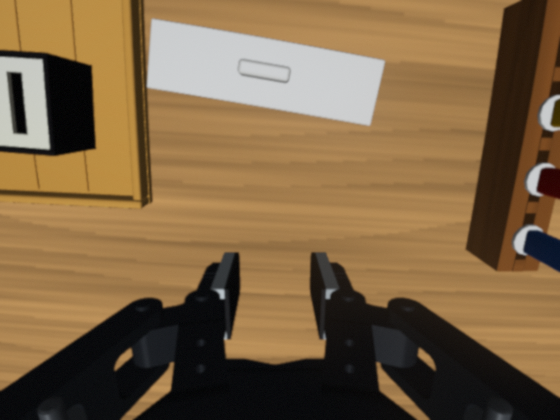

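All three paddles stand in the rack at the right edge, (540,110), (540,180) and (530,240). The cover's grip is at (263,70). I'll turn the tool across the grip bar.

Request:
{"op": "servo_tool", "data": {
  "targets": [
    {"x": 0,"y": 0,"z": 0,"rx": 0,"ry": 0,"rz": -0.176,"hand": 0.35},
    {"x": 0,"y": 0,"z": 0,"rx": 0,"ry": 0,"rz": -0.176,"hand": 0.35},
    {"x": 0,"y": 0,"z": 0,"rx": 0,"ry": 0,"rz": -0.176,"hand": 0.35},
    {"x": 0,"y": 0,"z": 0,"rx": 0,"ry": 0,"rz": -0.176,"hand": 0.35},
    {"x": 0,"y": 0,"z": 0,"rx": 0,"ry": 0,"rz": -0.176,"hand": 0.35},
    {"x": 0,"y": 0,"z": 0,"rx": 0,"ry": 0,"rz": -0.176,"hand": 0.35},
    {"x": 0,"y": 0,"z": 0,"rx": 0,"ry": 0,"rz": -0.175,"hand": 0.35},
    {"x": 0,"y": 0,"z": 0,"rx": 0,"ry": 0,"rz": -0.175,"hand": 0.35}
  ]
}}

```text
time_s: 29.72
tool_pos: [0.4458, -0.154, 0.1843]
eef_rot: [[0.096, 0.995, 0.0], [0.995, -0.096, -0.0], [-0.0, 0.0, -1.0]]
ft_force: [-0.7, 0.2, -0.5]
finger_gap: 0.0298
grasp_force: 0.0
```

Request:
{"op": "servo_tool", "data": {
  "targets": [
    {"x": 13,"y": 54,"z": 0,"rx": 0,"ry": 0,"rz": 0,"hand": 0.35},
    {"x": 13,"y": 54,"z": 20,"rx": 0,"ry": 0,"rz": 0,"hand": 0.35},
    {"x": 0,"y": 0,"z": 35,"rx": 0,"ry": 0,"rz": 0,"hand": 0.35},
    {"x": 0,"y": 0,"z": 35,"rx": 0,"ry": 0,"rz": 0,"hand": 0.35},
    {"x": 0,"y": 0,"z": 0,"rx": 0,"ry": 0,"rz": 0,"hand": 0.35},
    {"x": 0,"y": 0,"z": 0,"rx": 0,"ry": 0,"rz": 0,"hand": 0.35},
    {"x": 0,"y": 0,"z": 0,"rx": 0,"ry": 0,"rz": 0,"hand": 0.35}
  ]
}}

```text
time_s: 30.6
tool_pos: [0.5566, -0.1384, 0.096]
eef_rot: [[0.101, 0.995, 0.003], [0.995, -0.101, -0.001], [-0.001, 0.003, -1.0]]
ft_force: [0.8, 0.2, 1.0]
finger_gap: 0.0299
grasp_force: 0.0
```

```bash
python3 - <<'E'
from m import *
p=snapshot("top"); meas(cloud(p),p["color"]); p=snapshot("side"); meas(cloud(p),p["color"])
p=snapshot("wrist"); meas(cloud(p),p["color"])
go((.5568,-.1392,.023),1.469)
E
```

```text
guard 2580 c [520.4 129.3] size [218.4  66.3] long-axis deg 88.39 z 0.059
rim 272 c [521.4 172.6] size [163.   73.4] long-axis deg 88.5 z 0.0671
rim 17 c [556.8 198.3] size [34.1  0.3] long-axis deg -88.3 z 0.067
rim 32 c [516.  17.] size [57.8  2.2] long-axis deg 1.67 z 0.0669
rim 21 c [483.4  57.7] size [42.7  2. ] long-axis deg 87.6 z 0.0662
rack 1391 c [ 513.3 -372.4] size [228.8  42.1] long-axis deg 3.77 z 0.0512
cover 698 c [562.4 -75.2] size [80.  58.7] long-axis deg 83.32 z 0.0041
grip 437 c [565.5 -26.7] size [267.9  10.7] long-axis deg 0.02 z 0.0267
yellow 22 c [523.8 252.8] size [78.6 13.9] long-axis deg -0.38 z 0.0923
guard 1933 c [520.5 126.6] size [217.5  65.5] long-axis deg 88.3 z 0.0598
rim 16 c [481.2 103.2] size [41.1  1.4] long-axis deg 88.24 z 0.0669
rim 19 c [482.7 148.8] size [40.8  2. ] long-axis deg 88.86 z 0.0658
rim 151 c [521.1 236.3] size [77.3 39. ] long-axis deg 3.54 z 0.0675
cover 1052 c [ 553.9 -135.1] size [214.8  59. ] long-axis deg 83.64 z 0.005
grip 389 c [562.8 -27.1] size [271.   12.6] long-axis deg 0.16 z 0.0266
grip 66 c [ 553.7 -137.2] size [42.7 12.3] long-axis deg 83.83 z 0.0238
yellow 9 c [559.5 252.2] size [15.3  3.8] long-axis deg 89.14 z 0.0962
blue 1 c [484.1 253.4] size [0. 0.] long-axis deg 0.0 z 0.087
cover 22063 c [ 556.8 -139.8] size [208.5  58.3] long-axis deg 84.27 z 0.0043
grip 8704 c [564.9 -27.7] size [270.1  13.5] long-axis deg -0.38 z 0.0269
grip 1136 c [ 556.8 -138.7] size [43.5 11.5] long-axis deg 84.27 z 0.0239
t 30.75 pos [ 0.5562 -0.1379  0.0956] gap 0.0294 F [-0.1 -0.1 -0.2] 
rot [[0.1, 0.995, 0.002], [0.995, -0.1, -0.001], [-0.001, 0.002, -1.0]] q [-0.44  0.67  1.69 -0.    0.78 -0.34]
yaw now 1.47 turn rotvec [0.002 0.001 0.001] then shift mm [-1.2  0.8 72.6]
```

Request:
{"op": "servo_tool", "data": {
  "targets": [
    {"x": -1,"y": 0.5,"z": 35,"rx": 0,"ry": 0,"rz": 0,"hand": 0.35},
    {"x": 0,"y": 0,"z": 25,"rx": 0,"ry": 0,"rz": 0,"hand": 0.35},
    {"x": 0,"y": 0,"z": 10,"rx": 0,"ry": 0,"rz": 0,"hand": 0.35},
    {"x": 0,"y": 0,"z": 0,"rx": 0,"ry": 0,"rz": 0,"hand": 0.35},
    {"x": 0,"y": 0,"z": 0,"rx": 0,"ry": 0,"rz": 0,"hand": 0.0},
    {"x": 0,"y": 0,"z": 0,"rx": 0,"ry": 0,"rz": 0,"hand": 0.0},
    {"x": 0,"y": 0,"z": 0,"rx": 0,"ry": 0,"rz": 0,"hand": 0.0}
  ]
}}

```text
time_s: 31.62
tool_pos: [0.5568, -0.1389, 0.0255]
eef_rot: [[0.1, 0.995, 0.002], [0.995, -0.1, -0.001], [-0.001, 0.002, -1.0]]
ft_force: [0.3, -0.8, 6.4]
finger_gap: 0.0108
grasp_force: 63.1
```

Request:
{"op": "servo_tool", "data": {
  "targets": [
    {"x": 0,"y": 0,"z": -10,"rx": 0,"ry": 0,"rz": 0,"hand": 0.0},
    {"x": 0,"y": 0,"z": -30,"rx": 0,"ry": 0,"rz": 0,"hand": 0.0},
    {"x": 0,"y": 0,"z": -35,"rx": 0,"ry": 0,"rz": 0,"hand": 0.0},
    {"x": 0,"y": 0,"z": -30,"rx": 0,"ry": 0,"rz": 0,"hand": 0.0},
    {"x": 0,"y": 0,"z": 0,"rx": 0,"ry": 0,"rz": -0.075,"hand": 0.0},
    {"x": 0,"y": 0,"z": 0,"rx": 0,"ry": 0,"rz": 0,"hand": 0.0}
  ]
}}

```text
time_s: 32.38
tool_pos: [0.5557, -0.1385, 0.1299]
eef_rot: [[0.026, 1.0, 0.0], [1.0, -0.026, -0.0], [-0.0, 0.0, -1.0]]
ft_force: [-1.0, -0.0, -0.8]
finger_gap: 0.0104
grasp_force: 62.3
```

Request:
{"op": "servo_tool", "data": {
  "targets": [
    {"x": 30,"y": -7,"z": 0,"rx": 0,"ry": 0,"rz": 0,"hand": 0.0},
    {"x": 45,"y": -9,"z": 0,"rx": 0,"ry": 0,"rz": 0,"hand": 0.0},
    {"x": 50,"y": -9,"z": 0,"rx": 0,"ry": 0,"rz": 0,"hand": 0.0},
    {"x": 50,"y": -9,"z": 0,"rx": 0,"ry": 0,"rz": 0,"hand": 0.0},
    {"x": 45,"y": -9,"z": 0,"rx": 0,"ry": 0,"rz": 0,"hand": 0.0},
    {"x": 26,"y": 0,"z": 0,"rx": 0,"ry": 0,"rz": 0,"hand": 0.0},
    {"x": 10,"y": 0,"z": 0,"rx": 0,"ry": 0,"rz": 0,"hand": 0.0},
    {"x": 0,"y": 0,"z": 0,"rx": 0,"ry": 0,"rz": 0,"hand": 0.0}
  ]
}}

```text
time_s: 33.38
tool_pos: [0.5194, 0.1185, 0.129]
eef_rot: [[0.025, 1.0, -0.001], [1.0, -0.025, -0.0], [-0.0, -0.001, -1.0]]
ft_force: [0.2, -0.0, -1.2]
finger_gap: 0.0103
grasp_force: 62.2
```

```bash
python3 - <<'E'
from m import *
s=st(); p=snapshot("wrist"); W=cloud(p); cv2.imwrite("pics/w6.png",p["color"])
x,y,z=W[...,0],W[...,1],W[...,2]
h=cv2.cvtColor(p["color"],cv2.COLOR_BGR2HSV)
k=(abs(z-(s["tool_pos"][2]-.019))<.008)&(h[...,1]<60)&(h[...,2]>120)&(abs(x-.52)<.06); rect(W[k],"cover wrist")
p=snapshot("top"); W=cloud(p); z=W[...,2]; h=cv2.cvtColor(p["color"],cv2.COLOR_BGR2HSV)
k=(abs(z-(s["tool_pos"][2]-.019))<.008)&(h[...,1]<60)&(h[...,2]>120)&(abs(W[...,0]-.52)<.06)&(W[...,1]>0)&(W[...,1]<.26); rect(W[k],"cover top"); comp(W,k,"cover top parts")
go((.5205,.1282,.125),1.545)
E
```

```text
t 33.38 pos [0.5194 0.1185 0.129 ] gap 0.0103 F [ 0.2 -0.  -1.2] 
rot [[0.025, 1.0, -0.001], [1.0, -0.025, -0.0], [-0.0, -0.001, -1.0]] q [ 0.01  0.58  1.77 -0.    0.79  0.04]
cover wrist 29394 c [520.7 139.4] size [165.5  57.9] long-axis deg 88.6 z 0.1078
cover top 992 c [518.8  50.4] size [72.3 58.1] long-axis deg 88.63 z 0.1075
cover top parts 992 c [518.8  50.4] size [72.3 58.1] long-axis deg 88.63 z 0.1075
t 33.48 pos [0.5196 0.1175 0.1291] gap 0.0103 F [-0.7  0.5 -1.5] 
rot [[0.027, 1.0, -0.0], [1.0, -0.027, -0.0], [-0.0, -0.0, -1.0]] q [ 0.01  0.58  1.77 -0.    0.79  0.04]
yaw now 1.544 turn rotvec [-0.     0.    -0.001] then shift mm [10.7  0.6  4.1]
```

View pics/w6.png

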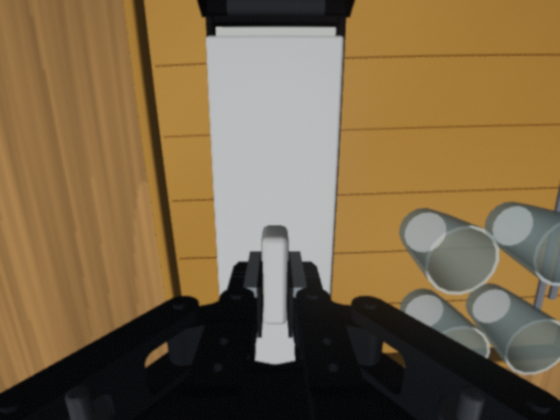

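The wrist view shows the cover level and in line with the box, with its far end at (275,35). It needs 10 mm more along +y, and then it can go down.

Request:
{"op": "servo_tool", "data": {
  "targets": [
    {"x": 10.2,"y": 0,"z": 0,"rx": 0,"ry": 0,"rz": 0,"hand": 0.0},
    {"x": 0,"y": 0,"z": 14,"rx": 0,"ry": 0,"rz": 0,"hand": 0.0},
    {"x": 0,"y": 0,"z": 14,"rx": 0,"ry": 0,"rz": 0,"hand": 0.0},
    {"x": 0,"y": 0,"z": 6,"rx": 0,"ry": 0,"rz": 0,"hand": 0.0},
    {"x": 0,"y": 0,"z": 4,"rx": 0,"ry": 0,"rz": 0,"hand": 0.0},
    {"x": 0,"y": 0,"z": 0,"rx": 0,"ry": 0,"rz": 0,"hand": 0.0}
  ]
}}

```text
time_s: 34.22
tool_pos: [0.5196, 0.1286, 0.0909]
eef_rot: [[0.026, 1.0, -0.001], [1.0, -0.026, -0.0], [-0.0, -0.001, -1.0]]
ft_force: [0.1, -0.2, -1.1]
finger_gap: 0.0105
grasp_force: 62.2
```

Request:
{"op": "servo_tool", "data": {
  "targets": [
    {"x": 0,"y": 0.5,"z": 3,"rx": 0,"ry": 0,"rz": 0,"hand": 0.0},
    {"x": 0,"y": 0,"z": 1.5,"rx": 0,"ry": 0,"rz": 0,"hand": 0.0},
    {"x": 0,"y": 0,"z": 0,"rx": 0,"ry": 0,"rz": 0,"hand": 0.0},
    {"x": 0,"y": 0,"z": 0,"rx": 0,"ry": 0,"rz": 0,"hand": 0.3},
    {"x": 0,"y": 0,"z": 0,"rx": 0,"ry": 0,"rz": 0,"hand": 0.3},
    {"x": 0,"y": 0,"z": -20,"rx": 0,"ry": 0,"rz": 0,"hand": 0.3},
    {"x": 0,"y": 0,"z": -50,"rx": 0,"ry": 0,"rz": 0,"hand": 0.3},
    {"x": -40,"y": 0,"z": -40,"rx": 0,"ry": 0,"rz": 0,"hand": 0.3}
  ]
}}

```text
time_s: 35.22
tool_pos: [0.5196, 0.0899, 0.1985]
eef_rot: [[0.022, 1.0, 0.002], [1.0, -0.022, 0.0], [0.0, 0.002, -1.0]]
ft_force: [0.4, -0.3, -0.2]
finger_gap: 0.0257
grasp_force: 0.0
```

Request:
{"op": "servo_tool", "data": {
  "targets": [
    {"x": 0,"y": 0,"z": 0,"rx": 0,"ry": 0,"rz": 0,"hand": 0.0},
    {"x": 0,"y": 0,"z": 0,"rx": 0,"ry": 0,"rz": 0,"hand": 0.0}
  ]
}}

```text
time_s: 35.48
tool_pos: [0.5186, 0.0888, 0.1965]
eef_rot: [[0.026, 1.0, -0.001], [1.0, -0.026, 0.0], [0.0, -0.001, -1.0]]
ft_force: [-0.2, -0.3, -0.4]
finger_gap: 0.0005
grasp_force: 0.0
```

```bash
python3 - <<'E'
from m import *
s=st(); p=snapshot("wrist"); W=cloud(p); cv2.imwrite("pics/w7.png",p["color"])
x,y,z=W[...,0],W[...,1],W[...,2]; h=cv2.cvtColor(p["color"],cv2.COLOR_BGR2HSV)
k=(z>.055)&(z<.07)&(h[...,1]<60)&(h[...,2]>100)&(abs(x-.52)<.04)&(y>0)&(y<.25); rect(W[k],"cover"); w=W[k]; A=np.c_[w[:,:2]-w[:,:2].mean(0),np.ones(len(w))]; print("tilt",np.linalg.lstsq(A,w[:,2],rcond=None)[0])
k=(z>.08)&(z<.095)&(abs(x-.52)<.03)&(y>.08)&(y<.18); rect(W[k],"grip")
# lid geometry
k=(y>.22)&(y<.42)&(abs(x-.523)<.06)&(z>.06)
p=snapshot("top"); W=cloud(p); x,y,z=W[...,0],W[...,1],W[...,2]
for zz in (.1,.15,.2,.25,.27):
    q=W[(abs(z-zz)<.006)&(abs(x-.523)<.06)&(y>.2)&(y<.42)]
    if len(q): print(zz,np.round(np.percentile(q[:,:2],[2,50,98],axis=0),3).tolist())
q=W[(abs(x-.523)<.06)&(y>.2)&(y<.42)&(z>.1)]; print("lid top z",np.percentile(q[:,2],99.5), q[np.argmax(q[:,2])])
E
```

```text
t 35.48 pos [0.5186 0.0888 0.1965] gap 0.0005 F [-0.2 -0.3 -0.4] 
rot [[0.026, 1.0, -0.001], [1.0, -0.026, 0.0], [0.0, -0.001, -1.0]] q [-0.04  0.47  1.73  0.    0.94 -0.02]
cover 20268 c [520.8 127.9] size [218.7  66.7] long-axis deg 88.53 z 0.0641
tilt [ 0.00474439 -0.00170285  0.06349428]
grip 926 c [521.3 128.6] size [42.9 11.5] long-axis deg 88.2 z 0.0839
0.1 [[0.534, 0.286], [0.548, 0.288], [0.56, 0.289]]
0.15 [[0.491, 0.279], [0.527, 0.31], [0.562, 0.314]]
0.2 [[0.488, 0.304], [0.525, 0.334], [0.563, 0.338]]
0.25 [[0.486, 0.323], [0.562, 0.33], [0.564, 0.343]]
0.27 [[0.487, 0.337], [0.524, 0.344], [0.565, 0.359]]
lid top z 0.27834513267267547 [0.51901211 0.3459315  0.2798441 ]
```

View pics/w7.png

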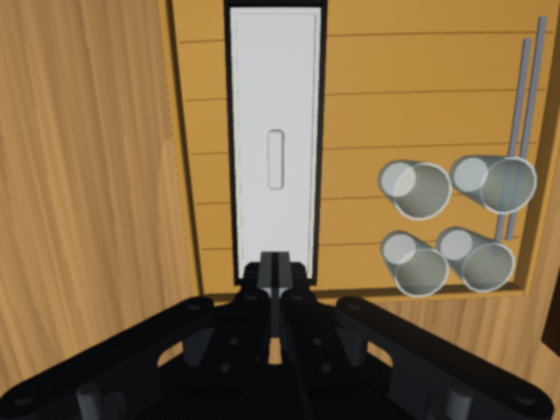

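The cover lies flat in the recess (grip at (275,158), lip even all round). Next is the lid: over the top, down behind it, then push.

Request:
{"op": "servo_tool", "data": {
  "targets": [
    {"x": 0,"y": 0,"z": -48,"rx": 0,"ry": 0,"rz": 0,"hand": 0.0},
    {"x": 0,"y": 0,"z": -48,"rx": 0,"ry": 0,"rz": 0,"hand": 0.0},
    {"x": 0,"y": 0,"z": -48,"rx": 0,"ry": 0,"rz": 0,"hand": 0.0},
    {"x": 57,"y": 0,"z": 0,"rx": 0,"ry": 0,"rz": 0,"hand": 0.0},
    {"x": 57,"y": 0,"z": 0,"rx": 0,"ry": 0,"rz": 0,"hand": 0.0},
    {"x": 57,"y": 0,"z": 0,"rx": 0,"ry": 0,"rz": 0,"hand": 0.0},
    {"x": 57,"y": 0,"z": 0,"rx": 0,"ry": 0,"rz": 0,"hand": 0.0},
    {"x": 57,"y": 0,"z": 0,"rx": 0,"ry": 0,"rz": 0,"hand": 0.0}
  ]
}}

```text
time_s: 36.58
tool_pos: [0.5254, 0.376, 0.3386]
eef_rot: [[0.024, 1.0, -0.003], [1.0, -0.024, -0.002], [-0.002, -0.003, -1.0]]
ft_force: [1.0, -0.7, 0.4]
finger_gap: -0.0002
grasp_force: 0.0
```

Request:
{"op": "servo_tool", "data": {
  "targets": [
    {"x": 57,"y": 0,"z": 0,"rx": 0,"ry": 0,"rz": 0,"hand": 0.0},
    {"x": 0,"y": 0,"z": 0,"rx": 0,"ry": 0,"rz": 0,"hand": 0.0},
    {"x": 0,"y": 0,"z": 0,"rx": 0,"ry": 0,"rz": 0,"hand": 0.0}
  ]
}}

```text
time_s: 36.95
tool_pos: [0.527, 0.4306, 0.3387]
eef_rot: [[0.024, 1.0, -0.003], [1.0, -0.024, -0.002], [-0.003, -0.003, -1.0]]
ft_force: [0.5, -0.3, 0.2]
finger_gap: -0.0003
grasp_force: 0.0
```

Request:
{"op": "servo_tool", "data": {
  "targets": [
    {"x": 0,"y": 0,"z": 45,"rx": 0,"ry": 0,"rz": 0,"hand": 0.0},
    {"x": 0,"y": 0,"z": 41,"rx": 0,"ry": 0,"rz": 0,"hand": 0.0},
    {"x": 0,"y": 0,"z": 0,"rx": 0,"ry": 0,"rz": 0,"hand": 0.0},
    {"x": -25,"y": 0,"z": 0,"rx": 0,"ry": 0,"rz": 0,"hand": 0.0},
    {"x": -20,"y": 0,"z": 0,"rx": 0,"ry": 0,"rz": 0,"hand": 0.0},
    {"x": -20,"y": 0,"z": 0,"rx": 0,"ry": 0,"rz": 0,"hand": 0.0},
    {"x": -20,"y": 0,"z": 0,"rx": 0,"ry": 0,"rz": 0,"hand": 0.0}
  ]
}}

```text
time_s: 37.83
tool_pos: [0.5268, 0.3454, 0.2568]
eef_rot: [[0.026, 1.0, 0.004], [1.0, -0.026, 0.004], [0.004, 0.003, -1.0]]
ft_force: [-3.2, 15.4, 31.5]
finger_gap: 0.0001
grasp_force: 1.2
```

Request:
{"op": "servo_tool", "data": {
  "targets": [
    {"x": 8,"y": 0,"z": -12,"rx": 0,"ry": 0,"rz": 0,"hand": 0.0},
    {"x": 0,"y": 0,"z": -12,"rx": 0,"ry": 0,"rz": 0,"hand": 0.0},
    {"x": 0,"y": 0,"z": 0,"rx": 0,"ry": 0,"rz": 0,"hand": 0.0}
  ]
}}

```text
time_s: 38.2
tool_pos: [0.5265, 0.3539, 0.28]
eef_rot: [[0.025, 1.0, 0.002], [1.0, -0.025, 0.001], [0.001, 0.002, -1.0]]
ft_force: [-0.4, 0.3, -1.0]
finger_gap: -0.0004
grasp_force: 0.0
```

```bash
cat >> m.py <<'E'
def lid(n="top"):
    p=snapshot(n); W=cloud(p); v=p["color"].max(-1)
    for r in trace(p,"lid")[:1]:
        q=W[r["pixels"]]; q=q[~np.isnan(q[:,0])]; q=q[(abs(q[:,0]-.523)<.05)]
        i=np.argsort(q[:,2])[-30:]; t=np.median(q[i],0); print(n,"lid score",round(r["score"],2),"top",np.round(t,3),"yrange",np.round(np.percentile(q[:,1],[1,99]),3),"ang of top",round(np.arctan2(t[2]-.068,.241-t[1]),3))
E
python3 - <<'E'
from m import *
st(); lid("side"); lid("top")
E
```

```text
t 38.2 pos [0.5265 0.3539 0.28  ] gap -0.0004 F [-0.4  0.3 -1. ] 
rot [[0.025, 1.0, 0.002], [1.0, -0.025, 0.001], [0.001, 0.002, -1.0]] q [ 0.42  0.51  1.37 -0.    1.26  0.44]
side lid score 0.86 top [0.521 0.31  0.294] yrange [0.246 0.331] ang of top 1.866
top lid score 0.88 top [0.529 0.309 0.293] yrange [0.249 0.33 ] ang of top 1.865
```

Request:
{"op": "servo_tool", "data": {
  "targets": [
    {"x": -15,"y": 0,"z": 0,"rx": 0,"ry": 0,"rz": 0,"hand": 0.0},
    {"x": -15,"y": 0,"z": -2,"rx": 0,"ry": 0,"rz": 0,"hand": 0.0},
    {"x": -15,"y": 0,"z": -2,"rx": 0,"ry": 0,"rz": 0,"hand": 0.0}
  ]
}}

```text
time_s: 38.78
tool_pos: [0.5249, 0.3074, 0.2831]
eef_rot: [[0.026, 1.0, 0.0], [1.0, -0.026, 0.0], [0.0, 0.0, -1.0]]
ft_force: [-0.5, 2.1, 1.5]
finger_gap: 0.0005
grasp_force: 0.7
```

Request:
{"op": "servo_tool", "data": {
  "targets": [
    {"x": -25,"y": 0,"z": -2,"rx": 0,"ry": 0,"rz": 0,"hand": 0.0},
    {"x": -27,"y": 0,"z": -1,"rx": 0,"ry": 0,"rz": 0,"hand": 0.0},
    {"x": -26,"y": 0,"z": 1,"rx": 0,"ry": 0,"rz": 0,"hand": 0.0},
    {"x": -26,"y": 0,"z": 5,"rx": 0,"ry": 0,"rz": 0,"hand": 0.0},
    {"x": -25,"y": 0,"z": 8,"rx": 0,"ry": 0,"rz": 0,"hand": 0.0}
  ]
}}

```text
time_s: 39.4
tool_pos: [0.5214, 0.1777, 0.2722]
eef_rot: [[0.026, 1.0, 0.001], [1.0, -0.026, -0.0], [-0.0, 0.001, -1.0]]
ft_force: [0.7, 0.8, -0.7]
finger_gap: 0.0002
grasp_force: 0.5
```

```bash
python3 - <<'E'
from m import *
st(); lid("side"); lid("top")
E
```

```text
t 39.4 pos [0.5214 0.1777 0.2722] gap 0.0002 F [ 0.7  0.8 -0.7] 
rot [[0.026, 1.0, 0.001], [1.0, -0.026, -0.0], [-0.0, 0.001, -1.0]] q [ 0.13  0.4   1.59 -0.    1.15  0.15]
side lid score 0.67 top [0.485 0.152 0.279] yrange [0.13  0.266] ang of top 1.172
top lid score 0.87 top [0.523 0.149 0.279] yrange [0.123 0.182] ang of top 1.158
```

Request:
{"op": "servo_tool", "data": {
  "targets": [
    {"x": -23,"y": 0,"z": 12,"rx": 0,"ry": 0,"rz": 0,"hand": 0.0},
    {"x": -23,"y": 0,"z": 14,"rx": 0,"ry": 0,"rz": 0,"hand": 0.0},
    {"x": -20,"y": 0,"z": 17,"rx": 0,"ry": 0,"rz": 0,"hand": 0.0},
    {"x": -18,"y": 0,"z": 19,"rx": 0,"ry": 0,"rz": 0,"hand": 0.0},
    {"x": -15,"y": 0,"z": 21,"rx": 0,"ry": 0,"rz": 0,"hand": 0.0},
    {"x": -12,"y": 0,"z": 24,"rx": 0,"ry": 0,"rz": 0,"hand": 0.0},
    {"x": 0,"y": 0,"z": 0,"rx": 0,"ry": 0,"rz": 0,"hand": 0.0}
  ]
}}

```text
time_s: 40.48
tool_pos: [0.5179, 0.0687, 0.1637]
eef_rot: [[0.026, 1.0, -0.004], [1.0, -0.026, 0.0], [0.0, -0.004, -1.0]]
ft_force: [0.7, 0.5, -0.5]
finger_gap: -0.0001
grasp_force: 0.0
```

Request:
{"op": "servo_tool", "data": {
  "targets": [
    {"x": -6,"y": 0,"z": 15,"rx": 0,"ry": 0,"rz": 0,"hand": 0.0},
    {"x": -5,"y": 0,"z": 15,"rx": 0,"ry": 0,"rz": 0,"hand": 0.0},
    {"x": 0,"y": 0,"z": 12,"rx": 0,"ry": 0,"rz": 0,"hand": 0.0},
    {"x": 0,"y": 0,"z": 5,"rx": 0,"ry": 0,"rz": 0,"hand": 0.0},
    {"x": 0,"y": 0,"z": 0,"rx": 0,"ry": 0,"rz": 0,"hand": 0.0}
  ]
}}

```text
time_s: 41.1
tool_pos: [0.5181, 0.0578, 0.1173]
eef_rot: [[0.025, 1.0, -0.001], [1.0, -0.025, 0.0], [0.0, -0.001, -1.0]]
ft_force: [0.1, 0.9, 0.3]
finger_gap: 0.0002
grasp_force: 0.0
```

```bash
cat >> m.py <<'E'
def lidshut():
    for n in ("top","side"):
        p=snapshot(n); W=cloud(p); x,y,z=W[...,0],W[...,1],W[...,2]
        k=(abs(x-.52)<.034)&(y>.02)&(y<.235)&(z>.085)&(z<.125)&(p["color"].max(-1)<90)
        w=W[k]; A=np.c_[w[:,:2]-[.52,.128],np.ones(len(w))]; print(n,len(w),"slope x,y; z mid",np.round(np.linalg.lstsq(A,w[:,2],rcond=None)[0],4))
E
python3 - <<'E'
from m import *
st(); lidshut()
E
```

```text
t 41.1 pos [0.5181 0.0578 0.1173] gap 0.0002 F [0.1 0.9 0.3] 
rot [[0.025, 1.0, -0.001], [1.0, -0.025, 0.0], [0.0, -0.001, -1.0]] q [-0.1   0.59  1.8   0.    0.75 -0.08]
top 527 slope x,y; z mid [-0.0026 -0.025   0.1001]
side 2168 slope x,y; z mid [-0.0034 -0.0105  0.0994]
```

Nearly shut. I'll press the last few millimetres gently.

Request:
{"op": "servo_tool", "data": {
  "targets": [
    {"x": 0,"y": 0,"z": 2,"rx": 0,"ry": 0,"rz": 0,"hand": 0.0},
    {"x": 0,"y": 0,"z": 2,"rx": 0,"ry": 0,"rz": 0,"hand": 0.0},
    {"x": 0,"y": 0,"z": 1,"rx": 0,"ry": 0,"rz": 0,"hand": 0.0}
  ]
}}

```text
time_s: 41.58
tool_pos: [0.5189, 0.0576, 0.1152]
eef_rot: [[0.025, 1.0, 0.002], [1.0, -0.025, -0.0], [-0.0, 0.002, -1.0]]
ft_force: [-4.9, -0.1, 22.8]
finger_gap: -0.0003
grasp_force: 11.3
```

Firm contact at 23 N, so the lid is on its stop. I'll back off and check everything.

Request:
{"op": "servo_tool", "data": {
  "targets": [
    {"x": 0,"y": 0,"z": -30,"rx": 0,"ry": 0,"rz": 0,"hand": 0.0},
    {"x": 0,"y": 0,"z": -60,"rx": 0,"ry": 0,"rz": 0,"hand": 0.0},
    {"x": -60,"y": 0,"z": -40,"rx": 0,"ry": 0,"rz": 0,"hand": 0.0},
    {"x": -60,"y": 0,"z": 0,"rx": 0,"ry": 0,"rz": 0,"hand": 0.0},
    {"x": 0,"y": 0,"z": 0,"rx": 0,"ry": 0,"rz": 0,"hand": 0.0},
    {"x": 0,"y": 0,"z": 0,"rx": 0,"ry": 0,"rz": 0,"hand": 0.0}
  ]
}}

```text
time_s: 42.32
tool_pos: [0.515, -0.0541, 0.2372]
eef_rot: [[0.027, 1.0, -0.001], [1.0, -0.027, 0.001], [0.001, -0.001, -1.0]]
ft_force: [-1.2, 0.1, 0.3]
finger_gap: -0.0005
grasp_force: 0.0
```

```bash
python3 - <<'E'
from m import *
st(); lidshut()
p=snapshot("top"); W=cloud(p); cv2.imwrite("pics/end.png",p["color"])
k=(W[...,1]<-.34)&(W[...,1]>-.42)&(W[...,0]>.38)&(W[...,0]<.65)&(W[...,2]>.09)&(W[...,2]<.13)
comp(W,k,"on rack")
E
```

```text
t 42.33 pos [ 0.515  -0.0541  0.2372] gap -0.0005 F [-1.2  0.1  0.3] 
rot [[0.027, 1.0, -0.001], [1.0, -0.027, 0.001], [0.001, -0.001, -1.0]] q [-0.32  0.4   1.71  0.    1.03 -0.29]
top 3384 slope x,y; z mid [0.0025 0.0001 0.0979]
side 2428 slope x,y; z mid [-0.0029 -0.0004  0.0987]
on rack 92 c [ 538.2 -371.7] size [21.7 13.4] long-axis deg 0.8 z 0.1047
on rack 84 c [ 485.3 -374.5] size [21.3 11.3] long-axis deg 5.35 z 0.1053
on rack 84 c [ 430.9 -378. ] size [21.2 12.3] long-axis deg 1.48 z 0.1057
```

View pics/end.png

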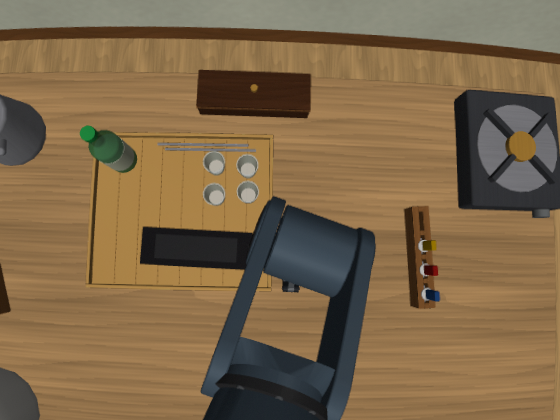

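The final picture shows the lid flat at (195,248), the three paddles in the rack at (425,270), and the glasses, bottle and chopsticks where they were.

```bash
python3 -c "
from station import order; print(order.finish_job())"
```

```text
the job is handed in; nothing more can be done
None
```

The job is handed in (no verdict came back); by my last measurements the three paddles present (yellow, red, blue) stand seated in the rack, the inner cover was flat in its recess before I shut the lid over it, and the lid is fully shut.

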